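# Chase the fouled thread of a boom-stand boss

### The job

The thread in the post boss of the microscope boom-stand base is gummed up, so run the chasing tap down it: set the loose crank handle squarely down onto the tap's square end, wind the tap in (clockwise from above) half a turn and back a quarter turn to free the debris, do that half and quarter once more, then wind on in until you feel the tap's stop collar land on the boss. The tap is brittle: let the crank follow its own circle, do not push on hard once the collar has landed, and let go leaving the crank on the tap and the other things on the bench where they are.

Things in the scene. Friction and masses are not known exactly. Their poses are not given: they have to be found in the camera images.
- base: microscope boom-stand base, fixed on the bench: grey rounded plate 160 x 200 mm, its top 22 mm above the bench, on rubber feet; at its centre a bright steel round boss, 44 mm across, with a threaded hole. Origin on the bench under the centre of the boss, z up.
- boss_top (a point): centre of the boss's flat top face, 48 mm above the bench, on the thread's axis.
- tap: steel chasing tap standing upright, already started in the boss's thread; it cannot be pulled out. Clockwise from above (yaw decreasing) feeds it down 2.5 mm a turn. Origin on its axis at the foot of its square end, on the shoulder where the crank will sit, about 70 mm above the bench; z up, x and y square to the square's flats, so its yaw is the tap's angle. Stays where it is left.
- tap_square (a point): top of the tap's upright 14 mm square drive end, on the axis, 20 mm above the tap's origin; the top 2 mm are stepped in to 11.5 mm. Below the square a round shank 21.6 mm across. Turning the tap takes about 0.3 N m either way, 4 to 5 N at the crank's grip; some 18 N at the grip overloads it.
- tap_collar (a point): centre of the underside of the tap's dark stop collar (33 mm across, 9 mm high). It starts 2.1 to 2.4 mm above boss_top (0.84 to 0.96 turn) and stops hard on it. Where in the turn that happens varies and is too fine to read from poses: it is felt as a sudden stop.
- crank: loose steel crank handle, 0.28 kg, balanced, lying hub down, grip up. Hub: square block 30 x 30 mm, 28 mm tall. A flat arm, 14 mm wide, 9 mm thick, flush with the hub's top, runs along +x to the grip and along -x to a round balance weight (26 mm across, 40 mm out). Origin at the centre of the hub's underside, z up. Take it by the hub's +y and -y sides to set it on the tap; when seated its origin meets the tap's origin.
- crank_socket (a point): mouth of the socket, centre of the hub's underside (same point as the crank's origin): an upright 15 mm square hole through the hub, sides parallel to the hub's, chamfered 1.5 mm at the mouth. It fits the tap's square in four ways, with about 0.07 rad of play either way.
- crank_knob (a point): middle of the crank's upright black grip, a cylinder 24 mm across and 46 mm tall that revolves freely on its spindle, so it can be held and carried round without turning the hand. 80 mm from the hub's axis, 55 mm above the hub's underside (the grip spans 32 to 78 mm above it).
- oil_bottle: white dropper bottle, 39 mm across, 100 mm tall, behind the work; leave it alone. Origin at the centre of its underside.
- dish: shallow round glass dish 61 mm across, 14 mm high, near the bench's front; leave it alone. Origin at the centre of its underside.
- tape: roll of tape lying flat, 75 mm across, 19 mm high, left of the work; leave it alone. Origin at the centre of its underside.
- syringe_5ml: capped syringe lying near the bench's front, 149 mm long; leave it alone. Origin at the centre of its underside.
- timer_box: small timer 66 x 62 x 22 mm, front right; leave it alone. Origin at the centre of its underside.
- desk_calculator: calculator 156 x 108 x 31 mm, left; leave it alone. Origin at the centre of its underside.
- pc_mouse: computer mouse 98 x 65 x 35 mm, back left; leave it alone. Origin at the centre of its underside.
Mind the look-alikes: they are no part of the job. What is shaped like the crank but pink is not meant.

How it is judged:
On the way, in this order (a step that is already met when the one before it is completed fails the run):
1. the crank sits fully down on the tap's square (horizontal distance between crank and tap below 0.003 m and z of crank in the frame of tap below 0.003 m and angle between crank's own z axis and vertical below 0.06 rad), for 0.2 s.
2. the tap is wound in half a turn from its start (0.4 to 0.7 turn) (distance of tap from where it was at the start of the episode between 0.001 and 0.00175 m), for 0.05 s.
3. it is wound back about a quarter turn (to 0.06 to 0.38 turn from its start) (distance of tap from where it was at the start of the episode between 0.00015 and 0.00095 m), for 0.05 s.
4. it is wound in half a turn again (past 0.64 turn from its start) (distance of tap from where it was at the start of the episode above 0.0016 m), for 0.05 s.
5. it is wound back about a quarter turn again (to 0.3 to 0.62 turn from its start) (distance of tap from where it was at the start of the episode between 0.00075 and 0.00155 m), for 0.05 s.
6. it is wound in until the collar is on the boss (z of tap_collar in the frame of boss_top below 8e-05 m), for 0.1 s.
At the end, for the whole second after the job is handed in: The collar is on the boss (gap under 0.08 mm, within 0.2 rad of the stop), the crank still sits fully down on the tap's square (within 3 mm and 0.06 rad of upright), at rest and let go (all of step 1 and z of tap_collar in the frame of boss_top below 8e-05 m and linear speed of crank below 0.01 m/s and contact force between the fingers and crank below 0.1 N); the robot touches nothing.
It fails at once if the tap is forced: the crank's socket bears on its square with more than 240 N in all, which is a push of about 18 N at the crank's grip (contact force between crank and tap above 240 N).
It fails at once if another thing on the bench is moved by more than 20 mm (distance of any of oil_bottle, dish, tape, syringe_5ml, timer_box, desk_calculator, pc_mouse from where it was at the start of the episode above 0.02 m).
It also fails if it takes over 72 s, if anything falls off the work surface, if the arm or the gripper's body presses on something with over 40 N, if the wrist force passes 120 N, or if a joint passes its speed limit or range.

### The arm

A 6-joint arm with a two-finger parallel gripper is mounted at the origin on a cart in front of the work surface, level with it; the furniture and walls round the work are solid. World frame = base frame: x ahead of the robot, y to its left, z up, the work surface at z = 0. Lengths are in m, angles in rad, forces in N, time in s.
With the tool pointing down it reaches from about 0.325 to 0.775 m from the base axis. Payload 5.5 kg.
Tool frame: the origin (TCP) lies where the fingers leave the gripper's body, on its centre line; the fingertips stand 80 mm ahead of it and the grasp point (between the pads) lies 61 mm ahead of it (bot.pinch_z is the distance from the TCP to the grasp point, in m); x points along the fingers, y is the direction in which the jaws open and shut, and the axes are right-handed (so a half turn about x gives the same grasp; the last joint's range is limited). The gripper opens to 88 mm and grips with 3 to 60 N. Pads are 20 mm wide; open, the fingers measure 115 mm over their backs; the gripper's body (75 mm by 178 mm) begins 61 mm behind the grasp point.
Start: joints at [-1.383, 0.091, 1.231, -0, 1.82, -0.057], TCP at [0.145, -0.582, 0.303] pointing down, gripper open.
Joint ranges: [-2.87, 2.87], [-0.86, 2.18], [0.17, 2.46], [-1.51, 4.65], [0.06, 2.69], [-2.65, 2.65]. Speed limits (rad/s): [2.57, 2.57, 3.01, 3.14, 3.14, 3.14].

### API

Orientations are given as a unit quaternion [w, x, y, z].
In Python, from cell import bot gives the robot as it stands.
- The arm moves only by the shell command python3 -m creep 'ROWS' [FORCE]. ROWS is JSON, a list of rows, each a list of 7 numbers: the shift along the tool's x, y, z in mm, then the turn, a rotation vector about the tool's x, y, z in degrees, then the finger opening in mm, from 0 to 87.8. In form: [[x, y, z, ax, ay, az, grip], ...]. A call has 1 to 20 rows; each row is the pose to reach, as a shift and turn from the pose commanded when the call began, along the tool's axes at that moment; what a row does not reach only later rows make up. A row lasts 1/10 s, in which the tool goes at most 50 mm and 8.59 degrees, less where a joint would pass 70% of its speed; a pose out of reach is approached as far as the arm can. A call with a gripper value outside its range is refused whole. The fingers move at their own pace and stop on an object; FORCE is the grip in N (left out, the last holds). Time passes only in rows, so rows that repeat a pose let the fingers close. It gives the time, the measured TCP pose, the force and the opening at its end, in the units of the state.
- bot.get_obs(): the state, without advancing time (a new reading comes with each control period).
- bot.read_camera(name): name is "side" or "top"; returns a dict with "img" (480x640x3 uint8, blue, green, red), "z_map" (480x640 float32, m along the optical axis (not along the pixel's ray), 0 where there is no reading), "camera_matrix" (3x3 intrinsics, pixels), "k1" (the pictures are not rectified: a ray, as slopes to the right and down, at radius r is drawn at 1 + k1 r^2 times it, then the intrinsics apply), "extrinsics" (4x4, takes a point from camera to world coordinates). Camera axes: x right, y down, z forward; pixel columns grow to the right and rows downward; lengths in m; the calibration is good to about 2 mm. A picture is of the moment at which its call begins.
- bot.job_done(): hands the job in, once; it reports no verdict.
Trained networks look in the newest picture that a camera, given by its name, has taken for a name from the list of things; names that differ only in an ending like _2 or _b are one class to them, and where a whole thing is asked for, a point or a joint stands for the part that bears it (a point fixed in the world has none). Each returns a list of dicts, best first, with "confidence" (0 to 1); they miss things now and then, are a little off and sometimes report something else, mostly with a low value. They report only what shows in the picture. A call takes as long as a camera call. They do not tell look-alikes from the thing itself.
- bot.silhouettes(camera, name): "region" (480x640 bool, what is visible of it) and "xy" ([column, row] in pixels, amid what is visible of it).
- bot.place_of(camera, name): "xy" ([column, row] in pixels: a listed point, or the origin of a listed thing).
The state is a dict: "clock": time; "joint_positions": joint angles; "dq": joint speeds; "joint_efforts": joint torques, N m; "ee_pos": TCP position; "ee_rot": TCP orientation; "wrist_force": force on the tool from outside, world axes, zero at the start; "torque": the same for the moment, N m; "gripper_width": opening from 0.0 (shut) to 1.0 (fully open).
Only numpy, scipy, OpenCV 4.12 (cv2) and the standard library are available. Lean on these libraries where they do the work, as an engineer would, in place of code of your own. Each camera call takes 0.05 s, during which the arm holds its last target.

## Working session

There is one attempt and no reset: what is moved stays moved. The work goes in short steps, Python scripts to look and compute and a shell command to move; the robot and the scene stay as the last step left them, time stands still between calls to the robot, and variables do not carry over. Pictures are saved under pics/ and viewed, and the job is handed in when it is done.

```bash
ls; mkdir -p pics
python3 - <<'E'
from cell import bot
import cv2,numpy as np
print(bot.get_obs())
for c in("side","top"):
    r=bot.read_camera(c); cv2.imwrite(f"pics/{c}0.png",r["img"]); print(c,r["camera_matrix"],r["k1"],r["extrinsics"])
    for n in("crank","tap","crank_knob","tap_square","crank_socket","boss_top","base"):
        print(n,[(np.round(d["xy"],1).tolist(),round(d["confidence"],2)) for d in bot.place_of(c,n)])
E
```

```text
pics
{'clock': 0.0, 'joint_positions': array([-1.38270089e+00,  9.18705536e-02,  1.23185738e+00,  6.41237486e-06,
        1.81977887e+00, -5.66907372e-02]), 'dq': array([ 0.0011537 ,  0.00085314, -0.00026369, -0.00265117,  0.00014015,
       -0.00033859]), 'joint_efforts': array([-5.88307776e-04, -4.46450436e+01, -4.06446004e+01,  6.95916731e-02,
        2.93264352e-02, -1.39930335e-04]), 'ee_pos': array([ 0.1453903 , -0.58198438,  0.30151582]), 'ee_rot': array([-0.08565414, -0.70177451, -0.08700502,  0.70185899]), 'wrist_force': array([-0.2070025 , -0.19653062, -0.39275449]), 'torque': array([ 0.01920845,  0.01093193, -0.03654896]), 'gripper_width': 0.9993713736836614}
side [[520.92530699   0.         316.55004066]
 [  0.         520.92530699 230.72324873]
 [  0.           0.           1.        ]] 0.015971468919159557 [[-0.86060557 -0.22378231  0.4574708  -0.12555337]
 [-0.50897728  0.40850511 -0.75767124  1.12000505]
 [-0.01732574 -0.88489833 -0.46546188  0.74636725]
 [ 0.          0.          0.          1.        ]]
crank [([378.5, 211.0], 0.88), ([365.5, 232.5], 0.66)]
tap [([3
[... 323 characters left out ...]
.59028553   0.         322.27847641]
 [  0.         471.59028553 239.20590467]
 [  0.           0.           1.        ]] -0.021072241159429368 [[ 0.10650777 -0.97413818  0.19927596  0.26411053]
 [-0.99430456 -0.10511437  0.01758993  0.03949146]
 [ 0.00381175 -0.20001446 -0.97978553  1.23575131]
 [ 0.          0.          0.          1.        ]]
crank [([404.2, 256.4], 0.74), ([465.6, 256.1], 0.7)]
tap [([302.2, 220.5], 0.59)]
crank_knob [([425.0, 236.7], 0.68), ([482.0, 224.8], 0.49), ([219.8, 180.8], 0.19)]
tap_square [([304.8, 222.4], 0.57), ([343.4, 301.3], 0.39)]
crank_socket [([465.6, 254.6], 0.82), ([401.7, 259.9], 0.67)]
boss_top [([304.0, 224.8], 0.9)]
base [([304.6, 227.3], 0.69)]
```

View pics/side0.png

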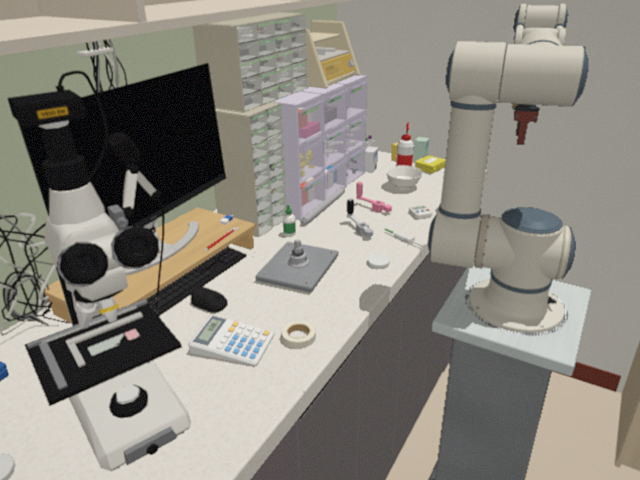

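View pics/top0.png

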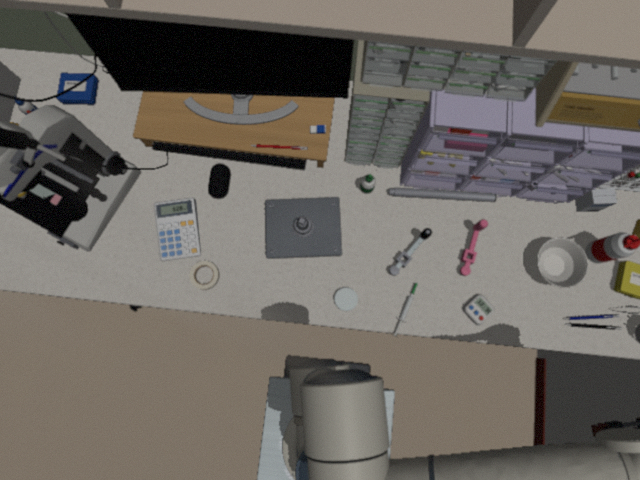

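Candidates for the crank: the steel one with a black grip (top ≈ (402,257), side ≈ (365,228)), and the pink look-alike (top ≈ (470,252), side ≈ (378,205)). I choose the steel one. I'll check that with a close crop and take measurements.

```bash
cat > h.py <<'E'
from cell import bot
import cv2,numpy as np
from scipy.spatial.transform import Rotation as R
def slopes(r,uv):
    K=r["camera_matrix"];k=r["k1"]
    d=cv2.undistortPoints(np.array([[uv]],float),K,np.array([k,0,0,0,0.]))[0,0]
    return d
def onz(r,uv,z):
    E=r["extrinsics"];d=E[:3,:3]@np.append(slopes(r,uv),1);o=E[:3,3]
    return o+d*(z-o[2])/d[2]
def deproj(r,uv,zm=None):
    if zm is None: zm=r["z_map"][int(round(uv[1])),int(round(uv[0]))]
    E=r["extrinsics"];return E[:3,3]+E[:3,:3]@(np.append(slopes(r,uv),1)*zm)
def proj(r,p):
    E=r["extrinsics"];c=E[:3,:3].T@(np.array(p)-E[:3,3]);s=c[:2]/c[2];s=s*(1+r["k1"]*s@s)
    K=r["camera_matrix"];return np.array([K[0,0]*s[0]+K[0,2],K[1,1]*s[1]+K[1,2]])
def cloud(r,u0,u1,v0,v1):
    K=r["camera_matrix"];E=r["extrinsics"]
    vv,uu=np.mgrid[v0:v1,u0:u1];pts=np.stack([uu.ravel(),vv.ravel()],1).astype(float)
    s=cv2.undistortPoints(pts[:,None],K,np.array([r["k1"],0,0,0,0.]))[:,0]
    z=r["z_map"][v0:v1,u0:u1].ravel().astype(float)
    P=np.c_[s,np.ones(len(s))]*z[:,None]@E[:3,:3].T+E[:3,3]
    P[z==0]=np.nan
    return P
def crop(r,u0,u1,v0,v1,f,name):
    cv2.imwrite(name,cv2.resize(r["img"][v0:v1,u0:u1],None,fx=f,fy=f,interpolation=cv2.INTER_CUBIC))
E
python3 - <<'E'
from h import *
t=bot.read_camera("top"); s=bot.read_camera("side")
crop(t,260,460,200,300,4,"pics/tc1.png"); crop(s,250,410,180,300,5,"pics/sc1.png")
for r,uv,z in((t,(303,222),.09),(s,(297,243),.09),(t,(426,234),.078),(t,(402,257),.028),(t,(304,224.8),.048),(s,(297.5,251),.048),(s,(365,230),.028),(s,(350.5,202),.078)):
    print(uv,onz(r,uv,z).round(4))
P=cloud(t,380,440,220,280);Q=P[(P[:,2]>.012)]
for lo,hi in((.012,.035),(.035,.06),(.06,.1)):
    q=Q[(Q[:,2]>lo)&(Q[:,2]<hi)];print(lo,len(q),q.mean(0).round(4),q.min(0).round(3),q.max(0).round(3))
P=cloud(t,260,350,190,260)
for lo,hi in((.012,.035),(.035,.055),(.06,.08),(.08,.11)):
    q=P[(P[:,2]>lo)&(P[:,2]<hi)];print(lo,len(q),q.mean(0).round(4) if len(q) else 0,np.median(q[:,2]) if len(q) else 0)
E
```

```text
(303, 222) [0.5356 0.1126 0.09  ]
(297, 243) [0.5292 0.1349 0.09  ]
(426, 234) [ 0.5409 -0.1978  0.078 ]
(402, 257) [ 0.4851 -0.1497  0.028 ]
(304, 224.8) [0.5384 0.1119 0.048 ]
(297.5, 251) [0.5462 0.1085 0.048 ]
(365, 230) [ 0.457  -0.1222  0.028 ]
(350.5, 202) [ 0.5363 -0.1811  0.078 ]
0.012 352 [ 0.4849 -0.1579  0.0271] [ 0.436 -0.207  0.012] [ 0.551 -0.12   0.034]
0.035 21 [ 0.5399 -0.1971  0.0495] [ 0.535 -0.211  0.038] [ 0.552 -0.19   0.059]
0.06 79 [ 0.5451 -0.1999  0.075 ] [ 0.536 -0.211  0.06 ] [ 0.557 -0.19   0.083]
0.012 4208 [0.5366 0.1157 0.0218] 0.021683673861309094
0.035 110 [0.5333 0.1149 0.0469] 0.0474130807049441
0.06 45 [0.5345 0.1159 0.0663] 0.06559060459826282
0.08 34 [0.538  0.1158 0.0887] 0.08952773770280031
```

View pics/tc1.png

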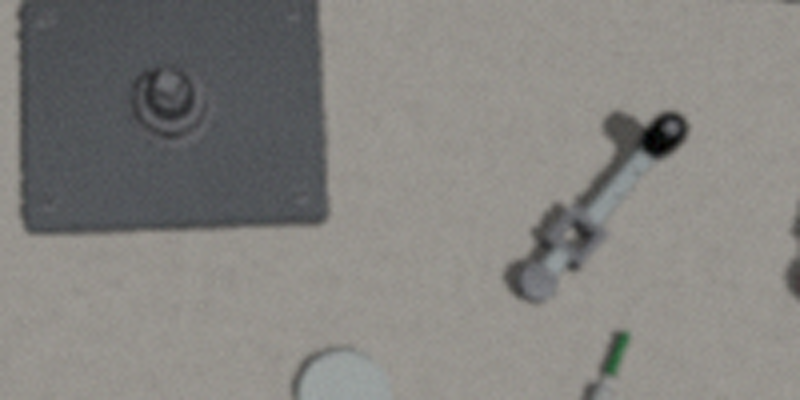

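View pics/sc1.png

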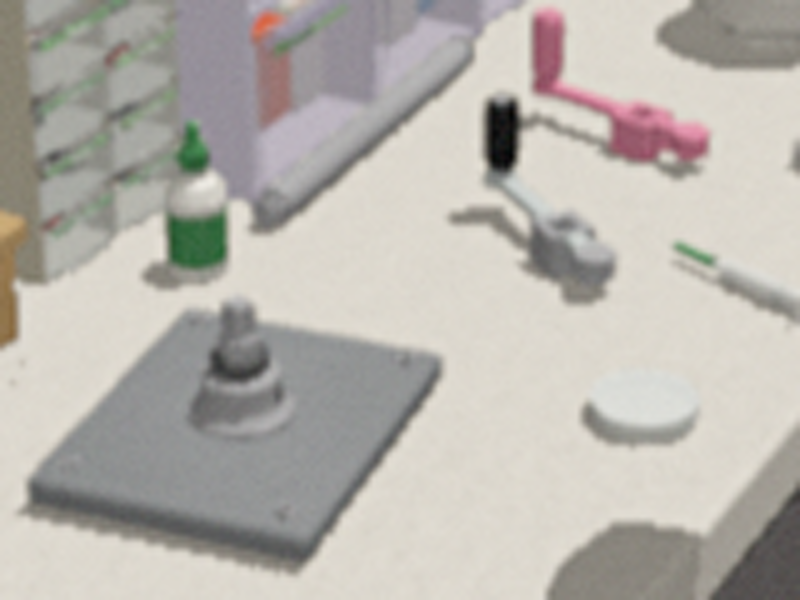

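The crop shows the steel crank with its hub at top ≈ (403,258) and black grip at ≈ (426.5,232.5). The pink one is rejected. The tap square is small, at about top (303,221) and side (297.6,241), so I'll average frames to read its yaw.

Run:
```python
from h import *
import pickle
out={}
for c in("top","side"):
    I=[];Z=[]
    for i in range(8):
        r=bot.read_camera(c);I.append(r["img"].astype(float));Z.append(r["z_map"])
    Z=np.array(Z);Z[Z==0]=np.nan
    r["img"]=np.mean(I,0);r["z_map"]=np.nanmedian(Z,0);out[c]=r
pickle.dump(out,open("avg.pkl","wb"))
t,s=out["top"],out["side"]
a=cv2.resize(t["img"][205:241,285:325],None,fx=10,fy=10,interpolation=cv2.INTER_CUBIC)
b=cv2.resize(s["img"][232:268,277:317],None,fx=10,fy=10,interpolation=cv2.INTER_CUBIC)
f=lambda x:np.clip((x-x.min())*255/(np.percentile(x,99)-x.min()),0,255)
cv2.imwrite("pics/tap2.png",np.hstack([f(a),f(b)]))
a=cv2.resize(t["img"][220:280,380:440],None,fx=6.6,fy=6.6,interpolation=cv2.INTER_CUBIC)
b=cv2.resize(s["img"][190:250,340:400],None,fx=6.6,fy=6.6,interpolation=cv2.INTER_CUBIC)
cv2.imwrite("pics/crank2.png",np.hstack([f(a),f(b)]))
```

```text
[ WARN:0@21.500] global loadsave.cpp:1063 imwrite_ Unsupported depth image for selected encoder is fallbacked to CV_8U.
```

View pics/tap2.png

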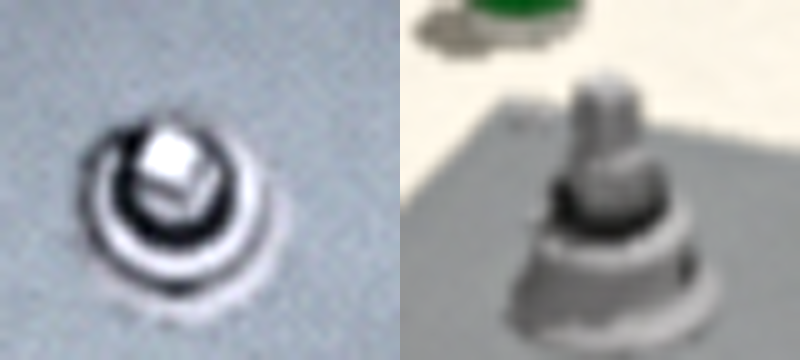

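View pics/crank2.png

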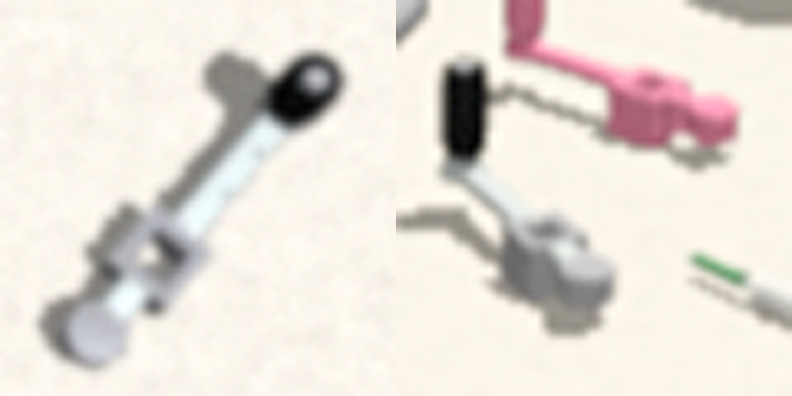

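```bash
cat > fit.py <<'E'
from h import *
from scipy.optimize import minimize
def cyl(cx,cy,r,z0,z1):
    a=np.linspace(0,2*np.pi,24,endpoint=False)
    return np.array([[cx+r*np.cos(t),cy+r*np.sin(t),z] for z in(z0,z1) for t in a])
def box(x0,x1,y0,y1,z0,z1): return np.array([[x,y,z] for x in(x0,x1) for y in(y0,y1) for z in(z0,z1)])
CR=[box(-.015,.015,-.015,.015,0,.028),box(0,.08,-.007,.007,.019,.028),box(-.04,0,-.007,.007,.019,.028),cyl(-.04,0,.013,.012,.030),cyl(.08,0,.012,.032,.078),cyl(.08,0,.006,.019,.034)]
def mask(r,parts,p,z,S,o,sh):
    m=np.zeros(sh,np.uint8);c,s=np.cos(p[2]),np.sin(p[2])
    M=np.array([[c,-s,0],[s,c,0],[0,0,1]])
    for q in parts:
        w=q@M.T+[p[0],p[1],z]
        uv=np.array([proj(r,x) for x in w])
        h=cv2.convexHull(((uv-o+.5)*S*16-8).astype(np.int32)).astype(np.int32)
        cv2.fillConvexPoly(m,h,255,shift=4)
    return m
def fit(r,region,parts,p0,z,S=6,pad=40):
    ys,xs=np.where(region);u0,u1,v0,v1=xs.min()-8,xs.max()+8,ys.min()-8,ys.max()+8
    g=cv2.resize(region[v0:v1,u0:u1].astype(np.float32),None,fx=S,fy=S,interpolation=cv2.INTER_LINEAR)
    def f(d):
        p=p0+np.array([d[0]*.01,d[1]*.01,d[2]*.2])
        m=mask(r,parts,p,z,S,np.array([u0,v0]),g.shape)/255.
        m=cv2.GaussianBlur(m,(0,0),S*.5)
        return np.abs(m-g).sum()/g.sum()
    b=None
    for st in(1,.4):
        x0=np.zeros(3) if b is None else b.x
        b=minimize(f,x0,method="Nelder-Mead",options=dict(initial_simplex=x0+st*np.array([[0,0,0],[1,0,0],[0,1,0],[0,0,1]])-st*.25,xatol=.005,fatol=1e-4))
    return p0+np.array([b.x[0]*.01,b.x[1]*.01,b.x[2]*.2]),b.fun
E
python3 - <<'E'
from fit import *
for c in("top","side"):
    r=bot.read_camera(c)
    L=bot.silhouettes(c,"crank")
    for d in L:
        g=d["region"];hue=r["img"][g].mean(0)
        print(c,d["xy"],d["confidence"],g.sum(),hue.round())
        if d["confidence"]>.4 and hue[2]-hue[1]<25:
            p,f_=fit(r,g,CR,np.array([.484,-.152,-.6]),0.)
            print("  fit",p.round(4),np.degrees(p[2]).round(1),round(f_,3))
            s=r["img"].copy()
            e=mask(r,CR,p,0,6,np.array([0,0]) ,(480*6,640*6))
            im=cv2.resize(s,None,fx=6,fy=6,interpolation=cv2.INTER_CUBIC)
            cs,_=cv2.findContours(e,cv2.RETR_EXTERNAL,cv2.CHAIN_APPROX_NONE);cv2.drawContours(im,cs,-1,(0,255,0),1)
            x,y,w,h=cv2.boundingRect(cs[0]);cv2.imwrite(f"pics/ov_{c}.png",im[max(0,y-50):y+h+50,max(0,x-50):x+w+50])
E
```

```text
top [469.6, 250.0] 0.85 526 [ 90.  76. 125.]
top [410.4, 253.4] 0.67 467 [104. 103. 101.]
  fit [ 0.4808 -0.1555 -0.6099] -34.9 0.139
side [359.8, 220.6] 0.92 399 [127. 130. 130.]
  fit [ 0.4797 -0.1509 -0.6034] -34.6 0.118
side [373.7, 202.2] 0.9 349 [135. 122. 179.]
```

Run:
```python
import cv2,numpy as np
a=cv2.imread("pics/ov_top.png");b=cv2.imread("pics/ov_side.png")
H=max(a.shape[0],b.shape[0]);p=lambda x:cv2.copyMakeBorder(x,0,H-x.shape[0],0,0,0)
cv2.imwrite("pics/ov1.png",np.hstack([p(a),p(b)])); print(np.hstack([p(a),p(b)]).shape)
```

```text
(393, 629, 3)
```

View pics/ov1.png

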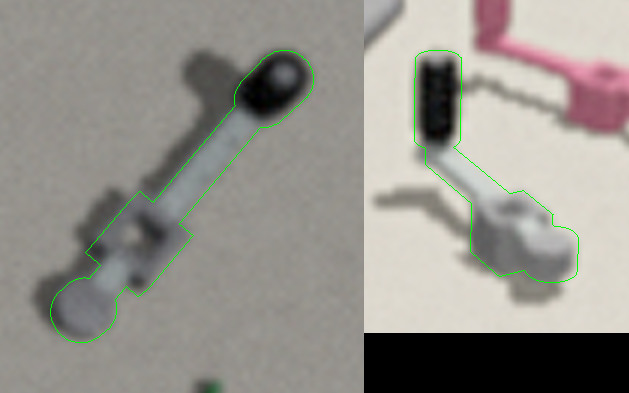

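```bash
cat >> fit.py <<'E'
TP=[box(-.007,.007,-.007,.007,0,.018),box(-.00575,.00575,-.00575,.00575,.018,.02),cyl(0,0,.0108,-.011,0),cyl(0,0,.0165,-.0178,-.0088)]
E
python3 - <<'E'
from fit import *
import pickle
av=pickle.load(open("avg.pkl","rb"))
for c in("top","side"):
    r=bot.read_camera(c)
    ps=[]
    for n in("tap","base"):
        for d in bot.silhouettes(c,n)[:2]:
            print(c,n,d["xy"],d["confidence"],d["region"].sum())
            if n=="tap" and abs(d["xy"][0]-300)<12:
                p,f_=fit(r,d["region"],TP,np.array([.537,.113,-.26]),.07); print("  fit",p.round(4),np.degrees(p[2]),round(f_,3));ps.append(p)
    im=av[c]["img"]; ims=[]
    o=(285,205) if c=="top" else (277,228)
    a=im[o[1]:o[1]+40,o[0]:o[0]+40];a=(a-a.min())*255/(np.percentile(a,99)-a.min());a=np.clip(a,0,255).astype(np.uint8)
    a=cv2.resize(a,None,fx=9,fy=9,interpolation=cv2.INTER_CUBIC)
    p=ps[0] if ps else np.array([.537,.113,0])
    for yaw in(None,p[2]):
        b=a.copy()
        if yaw is not None:
            p=np.array([p[0],p[1],yaw])
            for k in range(4):
                cs,_=cv2.findContours(mask(r,TP[k:k+1],p,.07,9,np.array(o),(360,360)),cv2.RETR_EXTERNAL,cv2.CHAIN_APPROX_NONE)
                cv2.drawContours(b,cs,-1,[(0,255,0),(0,0,255),(255,255,0),(255,0,255)][k],1)
        ims.append(b)
    cv2.imwrite(f"pics/tapo_{c}.png",np.hstack(ims))
a=cv2.imread("pics/tapo_top.png");b=cv2.imread("pics/tapo_side.png");cv2.imwrite("pics/tapo.png",cv2.resize(np.vstack([a,b]),(600,600)))
E
```

```text
top base [304.2, 225.6] 0.74 4424
side base [296.9, 265.1] 0.62 2610
side base [295.7, 247.1] 0.6 147
```

View pics/tapo.png

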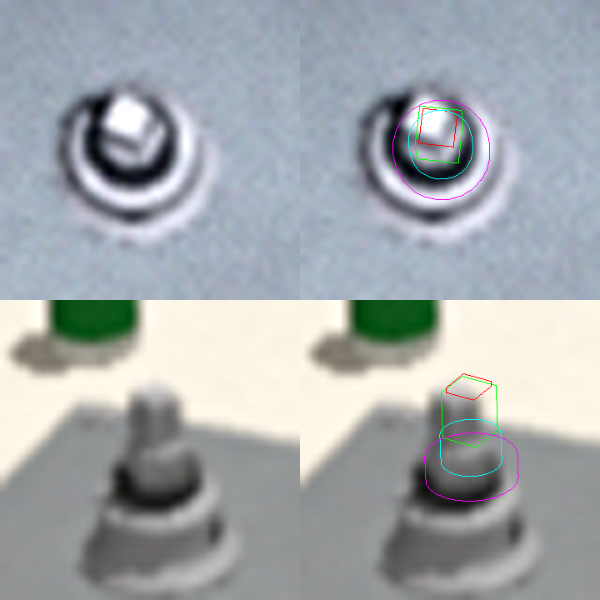

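```bash
cat > tapfit.py <<'E'
from fit import *
import pickle,itertools
av=pickle.load(open("avg.pkl","rb"))
def ring(r_,z,n=48):
    a=np.linspace(0,2*np.pi,n,endpoint=False);return np.c_[r_*np.cos(a),r_*np.sin(a),np.full(n,z)]
def sq(h,z,yaw,n=10):
    t=np.linspace(-h,h,n);P=np.vstack([np.c_[t,0*t+h],np.c_[t,0*t-h],np.c_[0*t+h,t],np.c_[0*t-h,t]])
    c,s=np.cos(yaw),np.sin(yaw);return np.c_[P@np.array([[c,s],[-s,c]]),np.full(len(P),z)]
S=4
res={}
for c in("top","side"):
    r=av[c];g=cv2.cvtColor(r["img"].astype(np.float32),cv2.COLOR_BGR2GRAY)
    o=np.array((265,185));g=g[185:305,265:365]
    g=cv2.resize(g,None,fx=S,fy=S,interpolation=cv2.INTER_CUBIC);g=cv2.GaussianBlur(g,(0,0),1.5)
    gx=cv2.Sobel(g,cv2.CV_32F,1,0);gy=cv2.Sobel(g,cv2.CV_32F,0,1);G=np.hypot(gx,gy)
    def samp(W):
        uv=np.array([proj(r,w) for w in W]);uv=((uv-o+.5)*S-.5).astype(np.float32)
        return cv2.remap(G,uv[:,:1],uv[:,1:],cv2.INTER_LINEAR).ravel()
    def sc_xy(x,y):
        off=np.array([x,y,0])
        return samp(ring(.022,.048)+off).mean()+samp(ring(.0165,.0613)+off).mean()
    best=max(((sc_xy(x,y),x,y) for x in np.arange(.525,.55,.0005) for y in np.arange(.1,.125,.0005)))
    print(c,"ring fit",best)
    _,x,y=best
    def sy(x,y,yaw): return samp(sq(.007,.088,yaw)+[x,y,0]).mean()+samp(sq(.00575,.09,yaw)+[x,y,0]).mean()
    L=sorted([(sy(x+dx,y+dy,w),x+dx,y+dy,np.degrees(w)) for dx in np.arange(-.003,.0031,.0005) for dy in np.arange(-.003,.0031,.0005) for w in np.radians(np.arange(-45,45,3))],reverse=True)
    for l in L[:6]: print("  sq",np.round(l,4))
E
python3 tapfit.py
```

```text
top ring fit (np.float32(60.905823), np.float64(0.5394999999999984), np.float64(0.11650000000000002))
  sq [ 74.5723   0.54     0.1175 -18.    ]
  sq [ 74.4212   0.54     0.1175 -15.    ]
  sq [ 74.2735   0.54     0.1175 -21.    ]
  sq [ 74.2677   0.54     0.117  -18.    ]
  sq [ 74.1612   0.54     0.117  -21.    ]
  sq [ 74.0315   0.5395   0.1175 -15.    ]
side ring fit (np.float32(83.21362), np.float64(0.5359999999999988), np.float64(0.12400000000000003))
  sq [118.7696   0.538    0.125   24.    ]
  sq [118.7606   0.5375   0.1255  21.    ]
  sq [118.7454   0.538    0.1245  21.    ]
  sq [118.7404   0.5375   0.125   21.    ]
  sq [118.6899   0.538    0.1245  24.    ]
  sq [118.6834   0.5375   0.125   18.    ]
```

```bash
cat > ovt.py <<'E'
from fit import *
import pickle,sys
av=pickle.load(open("avg.pkl","rb"))
def ov(c,ps,name):
    r=av[c];o=(285,205) if c=="top" else (277,228)
    a=r["img"][o[1]:o[1]+40,o[0]:o[0]+40];a=(a-a.min())*255/(np.percentile(a,99)-a.min());a=np.clip(a,0,255).astype(np.uint8)
    a=cv2.resize(a,None,fx=10,fy=10,interpolation=cv2.INTER_CUBIC);ims=[]
    for p in ps:
        b=a.copy()
        for k,P in enumerate(TP+[cyl(0,0,.022,-.03,-.022)]):
            cs,_=cv2.findContours(mask(r,[P],np.array(p),.07,10,np.array(o),(400,400)),cv2.RETR_EXTERNAL,cv2.CHAIN_APPROX_NONE)
            cv2.drawContours(b,cs,-1,[(0,255,0),(0,0,255),(255,255,0),(255,0,255),(0,255,255)][k],1)
        ims.append(b)
    return np.hstack(ims)
d=np.radians
x=np.vstack([ov("top",[(.54,.1172,d(-18)),(.54,.1172,d(-28))],0),ov("side",[(.538,.1245,d(-18)),(.538,.1225,d(20))],0)])
cv2.imwrite("pics/"+sys.argv[1],cv2.resize(x,(600,600)))
E
python3 ovt.py tapov2.png
```

```text
(no output)
```

View pics/tapov2.png

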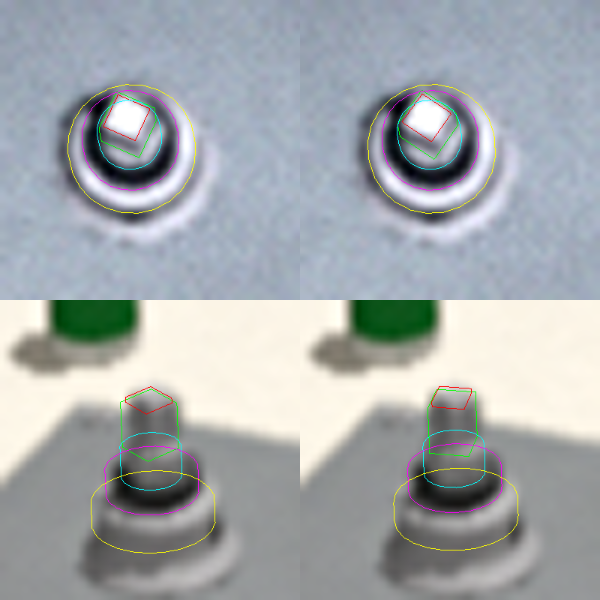

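Run:
```python
from h import *
o=bot.get_obs();q=o["ee_rot"];M=R.from_quat([q[1],q[2],q[3],q[0]]).as_matrix()
print(o["clock"],M.round(3),o["joint_positions"].round(3))
ty=M[:,1];print("tool y yaw",np.degrees(np.arctan2(ty[1],ty[0])), "j1",np.degrees(o["joint_positions"][0]),"j6",np.degrees(o["joint_positions"][5]))
t=bot.read_camera("top");s=bot.read_camera("side")
for r in(t,s):
    for p in((.48,-.153,0),(.539,.119,0.05)): print(proj(r,p))
P=np.vstack([cloud(t,0,640,0,480),cloud(s,0,640,0,480)])
m=(P[:,2]>.15)&(P[:,2]<.45)&(P[:,0]>.35)&(P[:,0]<.8)&(abs(P[:,1])<.4)
q=P[m];H,xe,ye=np.histogram2d(q[:,0],q[:,1],bins=[np.arange(.35,.81,.05),np.arange(-.4,.41,.1)]);print(H.astype(int))
```

```text
2.2 [[ 0.     0.242 -0.97 ]
 [ 0.    -0.97  -0.242]
 [-1.    -0.    -0.   ]] [-1.383  0.091  1.231  0.     1.82  -0.057]
tool y yaw -75.97428771511534 j1 -79.22401707764718 j6 -3.249474847098186
[401.30834067 260.72576426]
[301.25593153 224.11763555]
[362.3617256  232.33575951]
[297.62763776 252.73354535]
[[   0    0    0    0    0    0    0    0]
 [   0    0    0    0    0    0    0    0]
 [   0    0    0    0    0    0    0    0]
 [   0    0    0    0    0    0    0    0]
 [   0    0    0    0    0    0    0    0]
 [   0    0    0    0    0    0    0    0]
 [2906 2997 2540    0    0    0    0    0]
 [2714 1605 3105 3702 1288    0    0    0]
 [ 991 1992 2145 2421 1918    0    0    0]]
```

```bash
cat >> h.py <<'E'
def tool():
    o=bot.get_obs();q=o["ee_rot"];return o,R.from_quat([q[1],q[2],q[3],q[0]]).as_matrix(),o["ee_pos"]
def go(target,yawdeg):
    """shift in tool mm and turn about tool x to make tcp target, tool-y yaw (deg), pointing down"""
    o,M,p=tool();d=M.T@(np.array(target)-p)*1000
    y=np.radians(yawdeg);ty=np.array([np.cos(y),np.sin(y),0]);tx=np.array([0,0,-1.]);G=np.c_[tx,ty,np.cross(tx,ty)]
    rv=np.degrees(R.from_matrix(M.T@G).as_rotvec())
    print("t",o["clock"],"shift",d.round(1),"turn",rv.round(2),"j",o["joint_positions"].round(2),"yaw",np.degrees(np.arctan2(M[1,1],M[0,1])).round(2),"pos",p.round(4),"F",np.round(o["wrist_force"],2),"T",np.round(o["torque"],3),"w",round(o["gripper_width"]*88,1))
    return d,rv
E
python3 -c "
from h import *
go((.480,-.153,.20),55.2)"
```

```text
t 2.3 shift [ 102.6 -335.2 -428.6] turn [-131.17    0.      0.  ] j [-1.38  0.09  1.23 -0.    1.82 -0.06] yaw -75.97 pos [ 0.1454 -0.5821  0.3026] F [-0.31 -0.61  0.29] T [ 0.072  0.019 -0.035] w 88.0
```

```bash
python3 -m creep '[[20,-67,-86,-26,0,0,87],[40,-134,-172,-52,0,0,87],[60,-201,-257,-79,0,0,87],[102,-335,-428,-131,0,0,87],[102,-335,-428,-131,0,0,87],[102,-335,-428,-131,0,0,87],[102,-335,-428,-131,0,0,87],[102,-335,-428,-131,0,0,87],[102,-335,-428,-131,0,0,87],[102,-335,-428,-131,0,0,87],[102,-335,-428,-131,0,0,87],[102,-335,-428,-131,0,0,87],[102,-335,-428,-131,0,0,87],[102,-335,-428,-131,0,0,87],[102,-335,-428,-131,0,0,87],[102,-335,-428,-131,0,0,87],[102,-335,-428,-131,0,0,87],[102,-335,-428,-131,0,0,87]]' 30
python3 - <<'E'
from h import *
go((.480,-.153,.10),55.2)
t=bot.read_camera("top");s=bot.read_camera("side")
crop(t,340,480,190,330,3,"pics/a.png");crop(s,300,440,130,270,3,"pics/b.png")
cv2.imwrite("pics/ab1.png",np.hstack([cv2.imread("pics/a.png"),cv2.imread("pics/b.png")])[:,:800])
E
```

```text
clock: 4.1
ee_pos: [0.4795, -0.1534, 0.2007]
ee_rot: [0.674, 0.213, 0.674, -0.213]
wrist_force: [-0.6, -0.5, -0.4]
gripper_width: 0.991
t 4.1 shift [100.7   0.6   0.2] turn [-0.25  0.01 -0.  ] j [-0.38 -0.17  1.66 -0.    1.65 -1.34] yaw 54.95 pos [ 0.4795 -0.1534  0.2007] F [-0.59 -0.54 -0.43] T [ 0.    -0.117 -0.061] w 87.2
```

View pics/ab1.png

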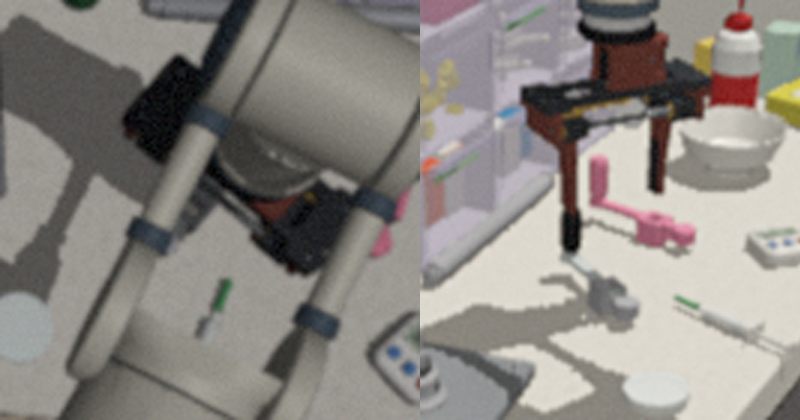

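Run:
```python
from h import *
o,M,p=tool();s=bot.read_camera("side")
for k in(-1,1):
    tip=p+M[:,0]*.08+k*M[:,1]*.0505
    print(k,tip.round(3),proj(s,tip))
im=cv2.resize(s["img"][120:260,300:440],None,fx=5,fy=5,interpolation=cv2.INTER_CUBIC)[:,:]
for k in(-1,1):
    for b in(.044,.0575):
        for a in(-.01,.01):
            tip=p+M[:,0]*.08+k*M[:,1]*b+M[:,2]*a
            uv=(proj(s,tip)-[300,120]+.5)*5; cv2.circle(im,tuple(uv.astype(int).tolist()),2,(0,255,0),-1)
cv2.imwrite("pics/tips.png",im[:600])
```

```text
-1 [ 0.45  -0.195  0.121] [378.46867928 192.98726601]
1 [ 0.508 -0.112  0.121] [348.29612117 199.2513133 ]
```

View pics/tips.png

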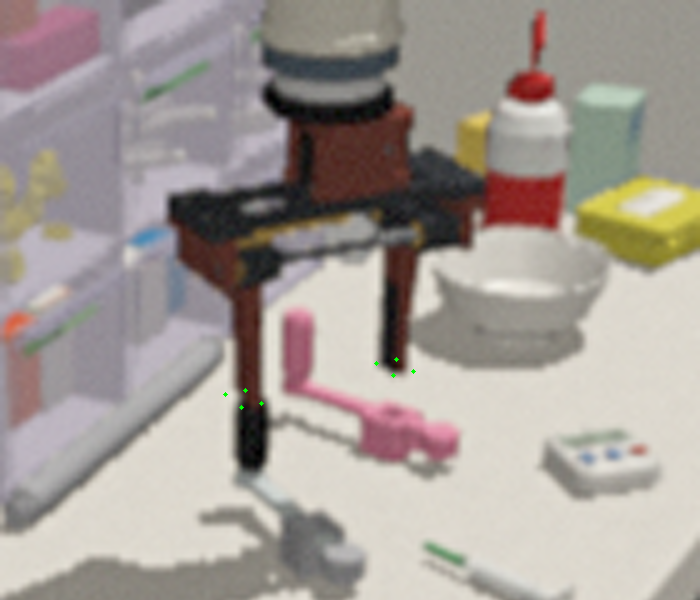

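```bash
python3 -m creep '[[25,0,0,0,0,0,60],[50,0.5,0,0,0,0,60],[75,0.5,0,0,0,0,60],[100,0.5,0,0,0,0,60],[112,0.5,0,0,0,0,60],[116,0.5,0,0,0,0,60],[116,0.5,0,0,0,0,60],[116,0.5,0,0,0,0,25],[116,0.5,0,0,0,0,25],[116,0.5,0,0,0,0,25],[116,0.5,0,0,0,0,25],[116,0.5,0,0,0,0,25],[116,0.5,0,0,0,0,25],[116,0.5,0,0,0,0,25]]' 30; python3 -c "
from h import *
go((.480,-.153,.084),55.2)"
```

```text
clock: 5.65
ee_pos: [0.4801, -0.1529, 0.0852]
ee_rot: [0.675, 0.213, 0.674, -0.212]
wrist_force: [0.7, 1.5, 4.2]
gripper_width: 0.338
t 5.65 shift [ 1.2 -0.1 -0. ] turn [-0.17  0.05 -0.04] j [-0.38 -0.1   1.81  0.    1.43 -1.34] yaw 55.03 pos [ 0.4801 -0.1529  0.0852] F [0.73 1.53 4.19] T [ 0.315 -0.2    0.002] w 29.7
```

```bash
python3 -m creep '[[-20,0,0,0,0,0,25],[-50,0,0,0,0,0,25],[-80,0,0,0,0,0,25],[-112,0,0,0,0,0,25],[-115,0,0,0,0,0,25],[-115,0,0,0,0,0,25],[-115,0,0,0,0,0,25]]' 30
python3 - <<'E'
from h import *
go((.539,.119,.20),73)
t=bot.read_camera("top");s=bot.read_camera("side")
crop(t,340,480,190,330,3,"pics/a.png");crop(s,300,440,130,270,3,"pics/b.png")
cv2.imwrite("pics/ab2.png",np.hstack([cv2.imread("pics/a.png"),cv2.imread("pics/b.png")])[:,:800])
E
```

```text
clock: 6.35
ee_pos: [0.479, -0.1527, 0.1968]
ee_rot: [0.673, 0.213, 0.676, -0.212]
wrist_force: [0.5, 0.3, -3.3]
gripper_width: 0.339
t 6.35 shift [  -3.   257.1 -106.6] turn [-17.98  -0.23   0.03] j [-0.38 -0.16  1.67 -0.    1.64 -1.34] yaw 55.02 pos [ 0.479  -0.1527  0.1968] F [ 0.51  0.29 -3.33] T [ 0.02  -0.079  0.015] w 29.8
```

View pics/ab2.png

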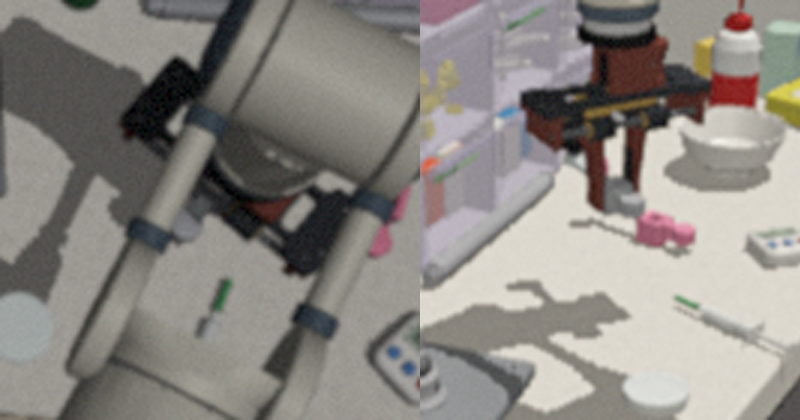

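The crank is lifted and level: hub at crop ≈ (620,195), weight at front. Next I carry it over the tap.

```bash
python3 -m creep '[[-5,20,-8,-2,0,0,25],[-8,50,-20,-4,0,0,25],[-8,85,-35,-6,0,0,25],[-8,120,-50,-9,0,0,25],[-8,155,-64,-12,0,0,25],[-8,190,-79,-14,0,0,25],[-8,220,-91,-16,0,0,25],[-8,242,-101,-18,0,0,25],[-8,254,-106,-18,0,0,25],[-8,257,-107,-18,0,0,25],[-8,257,-107,-18,0,0,25],[-8,257,-107,-18,0,0,25]]' 30
python3 - <<'E'
from h import *
go((.539,.119,.20),73)
t=bot.read_camera("top");s=bot.read_camera("side")
crop(t,240,380,150,290,3,"pics/a.png");crop(s,220,350,140,280,3,"pics/b.png")
cv2.imwrite("pics/ab3.png",np.hstack([cv2.imread("pics/a.png"),cv2.imread("pics/b.png")])[:,:800])
E
```

```text
clock: 7.65
ee_pos: [0.5393, 0.1179, 0.2074]
ee_rot: [0.699, 0.105, 0.699, -0.105]
wrist_force: [1.0, -0.2, -3.6]
gripper_width: 0.343
t 7.65 shift [ 7.4  1.  -0.6] turn [-0.06 -0.02  0.04] j [ 0.15 -0.04  1.53 -0.    1.65 -1.12] yaw 72.94 pos [0.5393 0.1179 0.2074] F [ 0.96 -0.19 -3.59] T [ 0.056 -0.096 -0.028] w 30.2
```

View pics/ab3.png

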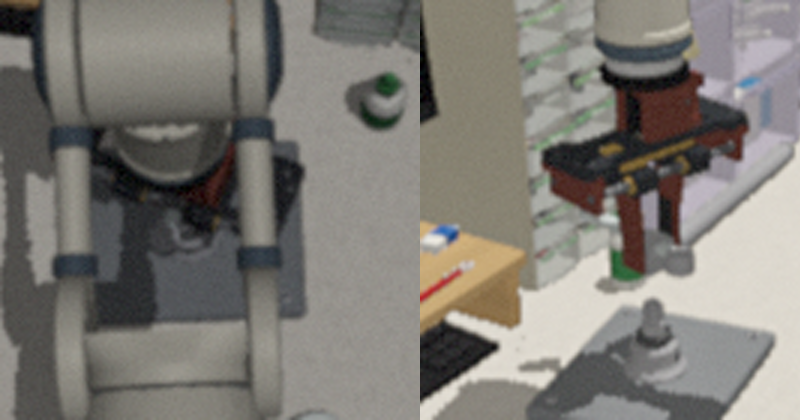

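```bash
python3 -m creep '[[8,0,0,0,0,0,25],[16,0,0,0,0,0,25],[22,0,0,0,0,0,25],[24,0,0,0,0,0,25],[24,0,0,0,0,0,25],[24,0,0,0,0,0,25]]' 30
cat > look.py <<'E'
from fit import *
import pickle,sys
o,M,p=tool();print(o["clock"],p.round(4),np.round(o["wrist_force"],1))
I=[];Z=[]
for i in range(8):
    r=bot.read_camera("side");I.append(r["img"].astype(float));Z.append(r["z_map"])
r["img"]=np.mean(I,0);Z=np.array(Z);Z[Z==0]=np.nan;r["z_map"]=np.nanmedian(Z,0);pickle.dump((r,p,M),open("side2.pkl","wb"))
E
cat > ov2.py <<'E'
from fit import *
import pickle,sys
r,p,M=pickle.load(open("side2.pkl","rb"))
cd=[float(x) for x in sys.argv[2:5]]; td=[float(x) for x in sys.argv[5:8]]  # crank dx dy (mm) dz, tap x y yaw
o0=np.array((265,195));S=10
a=r["img"][195:255,265:325];a=np.clip(a*1.5,0,255).astype(np.uint8);a=cv2.resize(a,None,fx=S,fy=S,interpolation=cv2.INTER_CUBIC)
b=a.copy();cy=np.arctan2(M[1,1],M[0,1])-np.pi/2
for k,(P,q,z) in enumerate([(P,(p[0]+cd[0]/1e3,p[1]+cd[1]/1e3,cy),p[2]-.0852+cd[2]/1e3) for P in(CR[0],CR[3],CR[4])]+[(P,(td[0],td[1],np.radians(td[2])),.07) for P in TP+[cyl(0,0,.022,-.03,-.022)]]):
    cs,_=cv2.findContours(mask(r,[P],np.array(q),z,S,o0,(600,600)),cv2.RETR_EXTERNAL,cv2.CHAIN_APPROX_NONE)
    cv2.drawContours(b,cs,-1,[(0,255,0),(0,0,255),(255,255,0),(255,0,255),(0,255,255)][k%5],1)
cv2.imwrite("pics/"+sys.argv[1],cv2.resize(np.hstack([a,b]),(800,400)))
E
python3 look.py; python3 ov2.py c1.png 0 0 0 .538 .1225 -18
```

```text
clock: 8.35
ee_pos: [0.5395, 0.119, 0.1838]
ee_rot: [0.699, 0.104, 0.699, -0.104]
wrist_force: [-0.2, 0.1, -3.4]
gripper_width: 0.342
8.35 [0.5395 0.119  0.1838] [-0.2  0.1 -3.4]
```

View pics/c1.png

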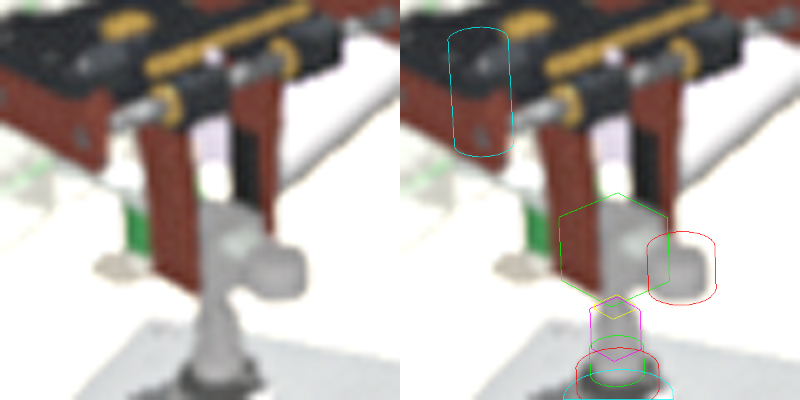

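```bash
python3 -c "
from h import *
go((.539,.1203,.1838),73)"
```

```text
t 8.75 shift [-0.   1.1 -0.8] turn [ 0.03  0.01 -0.01] j [ 0.16 -0.03  1.56  0.    1.61 -1.12] yaw 73.03 pos [0.5394 0.119  0.1838] F [-0.79  0.39 -3.41] T [ 0.009 -0.107 -0.013] w 30.1
```

```bash
python3 -m creep '[[2,1,-0.5,0,0,0,25],[5,1,-0.5,0,0,0,25],[7,1,-0.5,0,0,0,25],[9,1,-0.5,0,0,0,25],[10,1,-0.5,0,0,0,25],[11,1,-0.5,0,0,0,25],[11,1,-0.5,0,0,0,25]]' 20; python3 -c "
from h import *
go((.539,.1203,.155),73)"
```

```text
clock: 9.45
ee_pos: [0.5392, 0.12, 0.173]
ee_rot: [0.699, 0.104, 0.699, -0.104]
wrist_force: [-0.6, -1.0, -2.3]
gripper_width: 0.34
t 9.45 shift [18.   0.2 -0.3] turn [ 0.03  0.01 -0.  ] j [ 0.16 -0.02  1.58 -0.    1.59 -1.12] yaw 73.03 pos [0.5392 0.12   0.173 ] F [-0.55 -0.98 -2.33] T [-0.007  0.071  0.004] w 29.9
```

```bash
python3 -m creep '[[1,0,0,0,0,0,25],[2,0,0,0,0,0,25],[3,0,0,0,0,0,25],[4,0,0,0,0,0,25],[4,0,0,0,0,0,25]]' 20; python3 -c "
from h import *
go((.539,.1203,.155),73)"
```

```text
clock: 9.95
ee_pos: [0.5394, 0.1201, 0.1723]
ee_rot: [0.7, 0.105, 0.698, -0.104]
wrist_force: [-7.2, -1.0, 14.8]
gripper_width: 0.339
t 9.95 shift [17.3  0.1 -0.5] turn [ 0.02  0.14 -0.06] j [ 0.16 -0.02  1.58 -0.    1.58 -1.12] yaw 73.02 pos [0.5394 0.1201 0.1723] F [-7.19 -1.04 14.8 ] T [-2.710e-01  1.335e+00 -1.000e-03] w 29.8
```

```bash
python3 -m creep '[[0,-0.2,-0.7,0,0,0,25],[0,-0.4,-1.4,0,0,0,25],[0,-0.4,-1.4,0,0,0,25]]' 20; python3 -c "
from h import *
go((.539,.1203,.155),73)"
```

```text
clock: 10.25
ee_pos: [0.5388, 0.1201, 0.1723]
ee_rot: [0.701, 0.105, 0.697, -0.104]
wrist_force: [-1.8, -1.3, 11.2]
gripper_width: 0.337
t 10.25 shift [17.3  0.2  0. ] turn [ 0.02  0.3  -0.12] j [ 0.16 -0.03  1.58 -0.    1.58 -1.12] yaw 73.02 pos [0.5388 0.1201 0.1723] F [-1.77 -1.33 11.23] T [-0.201  0.442 -0.032] w 29.7
```

```bash
python3 -m creep '[[0.5,-0.1,-0.5,0,0,0,25],[1,-0.3,-1,0,0,0,25],[1,-0.3,-1,0,0,0,25]]' 20; python3 -c "
from h import *
go((.539,.1203,.155),73)"; python3 -m creep '[[1,-0.3,-1,3,0,0,25],[1,-0.3,-1,6,0,0,25],[1,-0.3,-1,6,0,0,25]]' 20;  python3 -c "
from h import *
go((.539,.1203,.155),73)"
```

```text
clock: 10.55
ee_pos: [0.5385, 0.1201, 0.1722]
ee_rot: [0.702, 0.105, 0.696, -0.104]
wrist_force: [-0.4, -1.3, 11.6]
gripper_width: 0.34
t 10.55 shift [17.2  0.3  0.3] turn [ 0.02  0.44 -0.17] j [ 0.16 -0.03  1.59 -0.    1.58 -1.12] yaw 73.02 pos [0.5385 0.1201 0.1722] F [-0.37 -1.34 11.63] T [-0.33   0.068  0.077] w 29.9
clock: 10.85
ee_pos: [0.5381, 0.1201, 0.1718]
ee_rot: [0.696, 0.142, 0.689, -0.14]
wrist_force: [0.5, -0.1, 13.4]
gripper_width: 0.345
t 10.85 shift [16.8  0.5  0.6] turn [-6.07  0.54 -0.24] j [ 0.16 -0.03  1.59 -0.    1.58 -1.01] yaw 66.93 pos [0.5381 0.1201 0.1718] F [ 0.47 -0.12 13.44] T [-0.297 -0.203 -0.016] w 30.3
```

```bash
python3 look.py; python3 ov2.py c2.png 0 0 0 .538 .1225 -18
```

```text
10.85 [0.5381 0.1201 0.1718] [ 0.5 -0.1 13.4]
```

View pics/c2.png

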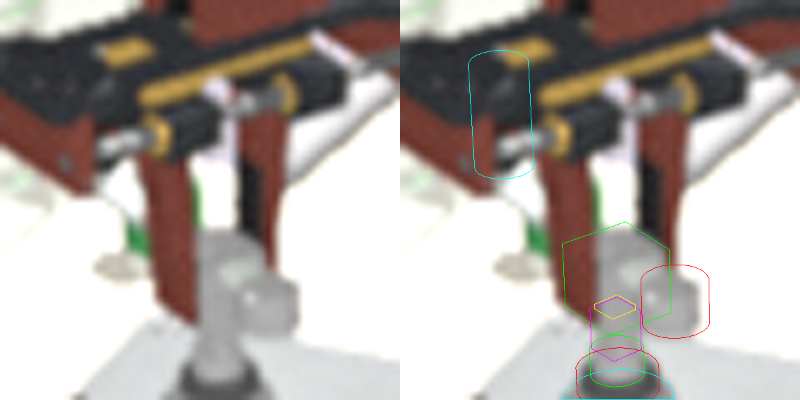

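```bash
python3 -m creep '[[0,0,0,-3,0,0,25],[0,0,0,-6,0,0,25]]' 20;  python3 -m creep '[[0,0,0,-3,0,0,25],[0,0,0,-6,0,0,25]]' 20; python3 -c "
from h import *
go((.539,.1203,.155),73)"
```

```text
clock: 11.45
ee_pos: [0.537, 0.1195, 0.1686]
ee_rot: [0.701, 0.104, 0.698, -0.104]
wrist_force: [3.8, -3.3, -0.5]
gripper_width: 0.339
clock: 11.65
ee_pos: [0.5371, 0.1189, 0.168]
ee_rot: [0.706, 0.067, 0.702, -0.068]
wrist_force: [4.0, -4.0, 0.4]
gripper_width: 0.337
t 11.65 shift [13.   1.7  1.5] turn [6.07 0.31 0.04] j [ 0.16 -0.03  1.59 -0.    1.57 -1.22] yaw 79.07 pos [0.5371 0.1189 0.168 ] F [ 4.05 -4.02  0.4 ] T [-0.797 -0.746 -0.27 ] w 29.6
```

```bash
python3 -m creep '[[1,-0.3,0.5,2,0,0,25],[2,-0.6,0.9,5,0,0,25],[3,-0.6,0.9,5,0,0,25],[4,-0.6,0.9,5,0,0,25]]' 15; python3 -c "
from h import *
go((.539,.1203,.155),73)"
```

```text
clock: 12.05
ee_pos: [0.5373, 0.1191, 0.1632]
ee_rot: [0.701, 0.098, 0.699, -0.098]
wrist_force: [3.8, -2.1, -0.4]
gripper_width: 0.344
t 12.05 shift [8.2 1.6 1.3] turn [ 1.08  0.16 -0.04] j [ 0.16 -0.03  1.6  -0.    1.57 -1.14] yaw 74.08 pos [0.5373 0.1191 0.1632] F [ 3.82 -2.06 -0.36] T [-0.193 -0.865 -0.016] w 30.3
```

```bash
python3 -m creep '[[2,-0.2,0.4,0,0,0,25],[4,-0.3,0.8,0,0,0,25],[5,-0.3,0.8,0,0,0,25],[6,-0.3,0.8,0,0,0,25],[7,-0.3,0.8,0,0,0,25]]' 15; python3 -c "
from h import *
go((.539,.1203,.155),73)"
```

```text
clock: 12.55
ee_pos: [0.5374, 0.1188, 0.1558]
ee_rot: [0.701, 0.098, 0.7, -0.098]
wrist_force: [5.1, -0.8, 0.5]
gripper_width: 0.341
t 12.55 shift [0.8 1.9 1.2] turn [ 1.03  0.05 -0.01] j [ 0.16 -0.02  1.61 -0.    1.56 -1.14] yaw 74.03 pos [0.5374 0.1188 0.1558] F [ 5.13 -0.84  0.48] T [-0.119 -0.976 -0.001] w 30.0
```

```bash
python3 -m creep '[[1,0,0.5,0,0,0,25],[2,0,1,0,0,0,25],[3,0,1.2,0,0,0,25],[3,0,1.2,0,0,0,25]]' 15; python3 -c "
from h import *
go((.539,.1203,.155),73)"
```

```text
clock: 12.95
ee_pos: [0.5377, 0.1187, 0.1547]
ee_rot: [0.7, 0.098, 0.701, -0.098]
wrist_force: [-3.3, -0.5, 10.8]
gripper_width: 0.341
t 12.95 shift [-0.3  1.9  0.8] turn [ 1.05 -0.05 -0.01] j [ 0.16 -0.02  1.61  0.    1.56 -1.14] yaw 74.05 pos [0.5377 0.1187 0.1547] F [-3.28 -0.46 10.84] T [-0.17   0.56  -0.043] w 30.0
```

```bash
python3 -m creep '[[-1.5,0,-0.5,0,0,0,60],[-1.5,0,-0.5,0,0,0,60],[-1.5,0,-0.5,0,0,0,60],[-25,0,-0.5,0,0,0,60],[-50,0,-0.5,0,0,0,60],[-80,0,-0.5,0,0,0,60],[-92,0,10,0,0,0,60],[-92,0,40,0,0,0,60],[-92,0,70,0,0,0,60],[-92,0,80,0,0,0,60],[-92,0,80,0,0,0,60],[-92,0,80,0,0,0,60]]' 15; python3 look.py
python3 - <<'E'
from fit import *
import pickle
r,p,M=pickle.load(open("side2.pkl","rb"))
a=r["img"][165:255,235:355].astype(np.uint8);cv2.imwrite("pics/d1.png",cv2.resize(a,None,fx=6,fy=6,interpolation=cv2.INTER_CUBIC))
for n in("crank_knob","crank","tap"): print(n,[(np.round(d["xy"],1).tolist(),round(d["confidence"],2)) for d in bot.place_of("side",n)])
for q in((.5377,.1187),):
  for ps in(-16,):
    k=np.array([q[0]+.08*np.cos(np.radians(ps)),q[1]+.08*np.sin(np.radians(ps)),.125]);print(k,proj(r,k))
go((k[0],k[1],.188),74)
E
```

```text
clock: 14.15
ee_pos: [0.6145, 0.0967, 0.244]
ee_rot: [0.7, 0.098, 0.701, -0.098]
wrist_force: [0.7, 1.1, -0.1]
gripper_width: 0.684
14.15 [0.6145 0.0967 0.244 ] [ 0.7  1.1 -0.1]
crank_knob [([279.0, 217.6], 0.53), ([359.4, 188.9], 0.39)]
crank [([376.3, 212.9], 0.74), ([297.7, 246.4], 0.6), ([285.8, 233.5], 0.16)]
tap [([296.5, 245.0], 0.54), ([296.0, 246.4], 0.52)]
[0.61460094 0.09664901 0.125     ] [277.43551022 218.1617966 ]
t 14.7 shift [56.8 -0.  -0.5] turn [ 0.03  0.01 -0.01] j [ 0.1   0.15  1.27  0.    1.72 -1.19] yaw 74.03 pos [0.6151 0.0965 0.2448] F [ 0.87  0.66 -0.81] T [ 0.015 -0.129 -0.042] w 60.2
```

View pics/d1.png

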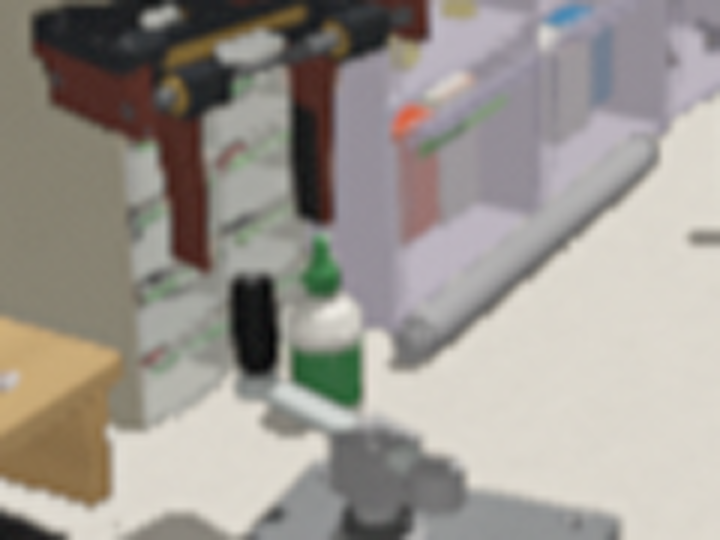

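The crank is seated, with its grip at side ≈ (277.5,219), matching the predicted (277.4,218.2). Next I lower the open fingers around the grip and close them to a loose cage.

```bash
python3 -m creep '[[15,0,-0.5,0,0,0,60],[35,0,-0.5,0,0,0,60],[50,0,-0.5,0,0,0,60],[56,0,-0.5,0,0,0,60],[57,0,-0.5,0,0,0,60],[57,0,-0.5,0,0,0,27],[57,0,-0.5,0,0,0,27],[57,0,-0.5,0,0,0,27],[57,0,-0.5,0,0,0,27],[57,0,-0.5,0,0,0,27],[57,0,-0.5,0,0,0,27]]' 10; python3 -c "
from h import *
go((.6146,.0966,.188),74)"
```

```text
clock: 15.8
ee_pos: [0.6147, 0.0966, 0.1878]
ee_rot: [0.7, 0.098, 0.7, -0.098]
wrist_force: [0.3, -0.4, 0.9]
gripper_width: 0.308
t 15.8 shift [-0.2 -0.  -0.1] turn [ 0.02  0.01 -0.01] j [ 0.1   0.16  1.36  0.    1.62 -1.19] yaw 74.02 pos [0.6147 0.0966 0.1878] F [ 0.29 -0.4   0.87] T [ 0.018 -0.078 -0.025] w 27.1
```

Run:
```python
from h import *
s=bot.read_camera("side");crop(s,235,355,165,255,6,"pics/d2.png")
```

```text
(no output)
```

View pics/d2.png

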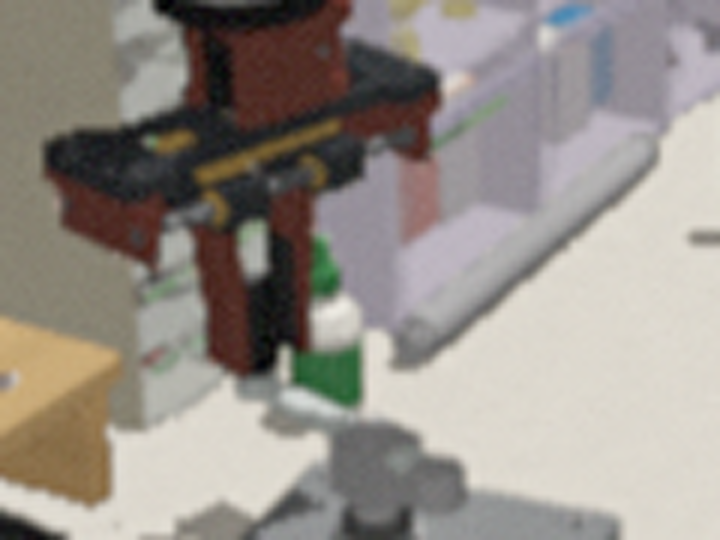

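```bash
python3 -m creep '[[0,-4.2,-0.1,3,0,0,27],[0,-8.4,-0.4,6,0,0,27],[0,-12.5,-1,9,0,0,27],[0,-16.6,-1.7,12,0,0,27],[0,-20.7,-2.7,15,0,0,27],[0,-24.7,-3.9,18,0,0,27],[0,-28.7,-5.3,21,0,0,27],[0,-32.5,-6.9,24,0,0,27],[0,-36.3,-8.7,27,0,0,27],[0,-40,-10.7,30,0,0,27]]' 10
cat > f.py <<'E'
from h import *
o,M,p=tool();C=np.array([.5377,.1187]);d=p[:2]-C
print("t",o["clock"],"r",round(np.hypot(*d)*1000,1),"psi",round(np.degrees(np.arctan2(d[1],d[0])),1),"yaw-90",round((np.degrees(np.arctan2(M[1,1],M[0,1]))-90+180)%360-180,1),"z",p[2].round(4),"Ftool",(M.T@o["wrist_force"]).round(1),"T",o["torque"].round(2),"j6",o["joint_positions"][5].round(2))
E
python3 f.py
```

```text
clock: 16.85
ee_pos: [0.5939, 0.0618, 0.1879]
ee_rot: [0.651, 0.277, 0.65, -0.276]
wrist_force: [2.3, 2.3, -0.6]
gripper_width: 0.31
t 16.85 r 80.0 psi -45.4 yaw-90 -46.1 z 0.1879 Ftool [ 0.6  3.3 -0.1] T [ 0.41 -0.53 -0.02] j6 -0.72
```

```bash
python3 -m creep '[[0,-8.4,-0.4,6,0,0,27],[0,-16.6,-1.7,12,0,0,27],[0,-24.7,-3.9,18,0,0,27],[0,-32.5,-6.9,24,0,0,27],[0,-40,-10.7,30,0,0,27],[0,-47,-15.3,36,0,0,27],[0,-53.5,-20.5,42,0,0,27],[0,-59.5,-26.5,48,0,0,27],[0,-64.7,-33,54,0,0,27],[0,-69.3,-40,60,0,0,27]]' 10; python3 f.py; python3 -m creep '[[0,-8.4,-0.4,6,0,0,27],[0,-16.6,-1.7,12,0,0,27],[0,-24.7,-3.9,18,0,0,27],[0,-32.5,-6.9,24,0,0,27],[0,-40,-10.7,30,0,0,27],[0,-47,-15.3,36,0,0,27],[0,-53.5,-20.5,42,0,0,27],[0,-59.5,-26.5,48,0,0,27],[0,-64.7,-33,54,0,0,27],[0,-69.3,-40,60,0,0,27]]' 10; python3 f.py
```

```text
clock: 17.85
ee_pos: [0.5162, 0.0415, 0.1879]
ee_rot: [0.425, 0.566, 0.424, -0.565]
wrist_force: [4.9, -1.1, -2.2]
gripper_width: 0.311
t 17.85 r 80.1 psi -105.6 yaw-90 -106.2 z 0.1879 Ftool [ 2.2  5.  -0.3] T [-0.15 -0.68 -0.01] j6 0.3
clock: 18.85
ee_pos: [0.4601, 0.0985, 0.1876]
ee_rot: [0.085, 0.702, 0.084, -0.702]
wrist_force: [1.1, -4.1, -1.7]
gripper_width: 0.306
t 18.85 r 80.1 psi -165.4 yaw-90 -166.3 z 0.1876 Ftool [ 1.7  4.3 -0.1] T [-0.68 -0.16  0.01] j6 1.47
```

```bash
python3 -m creep '[[0,-8.4,-0.4,6,0,0,27],[0,-16.6,-1.7,12,0,0,27],[0,-24.7,-3.9,18,0,0,27],[0,-32.5,-6.9,24,0,0,27],[0,-40,-10.7,30,0,0,27],[0,-47,-15.3,36,0,0,27],[0,-53.5,-20.5,42,0,0,27],[0,-55.6,-22.4,44,0,0,27],[0,-55.6,-22.4,44,0,0,27],[0,-55.6,-22.4,44,0,0,27]]' 10; python3 f.py
python3 - <<'E'
from h import *
s=bot.read_camera("side");t=bot.read_camera("top");crop(s,235,335,165,265,4,"pics/a.png");crop(t,240,340,170,270,4,"pics/b.png");cv2.imwrite("pics/e1.png",np.hstack([cv2.imread("pics/a.png"),cv2.imread("pics/b.png")]))
E
```

```text
clock: 19.85
ee_pos: [0.4681, 0.1582, 0.1873]
ee_rot: [0.182, -0.683, 0.183, 0.683]
wrist_force: [-1.3, -2.0, -1.3]
gripper_width: 0.311
t 19.85 r 80.0 psi 150.4 yaw-90 150.1 z 0.1873 Ftool [1.3 2.4 0.1] T [-0.39  0.34 -0.  ] j6 2.35
```

View pics/e1.png

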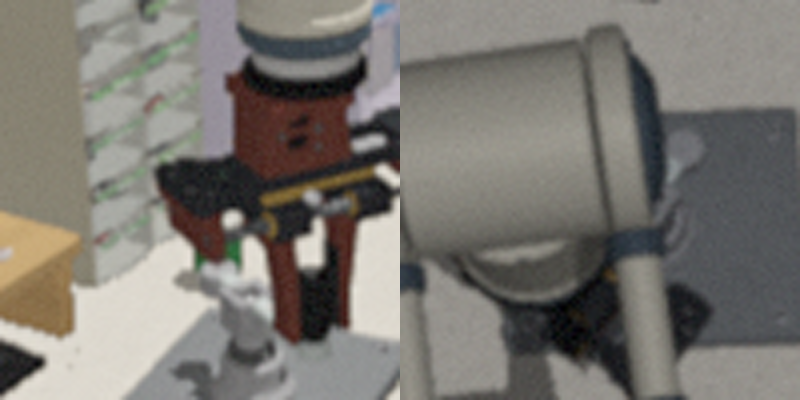

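```bash
python3 -m creep '[[0,8.4,-0.4,-6,0,0,27],[0,16.6,-1.7,-12,0,0,27],[0,24.7,-3.9,-18,0,0,27],[0,32.5,-6.9,-24,0,0,27],[0,40,-10.7,-30,0,0,27],[0,47,-15.3,-36,0,0,27],[0,53.5,-20.5,-42,0,0,27],[0,59.5,-26.5,-48,0,0,27],[0,64.7,-33,-54,0,0,27],[0,69.3,-40,-60,0,0,27]]' 10; python3 f.py; python3 -m creep '[[0,8.4,-0.4,-6,0,0,27],[0,16.6,-1.7,-12,0,0,27],[0,24.7,-3.9,-18,0,0,27],[0,32.5,-6.9,-24,0,0,27],[0,40,-10.7,-30,0,0,27],[0,47,-15.3,-36,0,0,27],[0,53.5,-20.5,-42,0,0,27],[0,59.5,-26.5,-48,0,0,27],[0,64.7,-33,-54,0,0,27],[0,64.7,-33,-54,0,0,27]]' 10; python3 f.py
```

```text
clock: 20.95
ee_pos: [0.4685, 0.0794, 0.1883]
ee_rot: [0.184, 0.683, 0.186, -0.682]
wrist_force: [-2.8, 3.7, 1.6]
gripper_width: 0.307
t 20.95 r 79.6 psi -150.4 yaw-90 -149.6 z 0.1883 Ftool [-1.6 -4.6  0.6] T [0.61 0.43 0.04] j6 1.14
clock: 21.95
ee_pos: [0.5298, 0.0392, 0.1881]
ee_rot: [0.474, 0.525, 0.474, -0.525]
wrist_force: [-3.4, -0.2, 1.3]
gripper_width: 0.309
t 21.95 r 79.9 psi -95.7 yaw-90 -95.9 z 0.1881 Ftool [-1.3 -3.3  0.6] T [-0.04  0.35  0.02] j6 0.11
```

```bash
python3 -m creep '[[0,-8.4,-0.4,6,0,0,27],[0,-16.6,-1.7,12,0,0,27],[0,-24.7,-3.9,18,0,0,27],[0,-32.5,-6.9,24,0,0,27],[0,-40,-10.7,30,0,0,27],[0,-47,-15.3,36,0,0,27],[0,-53.5,-20.5,42,0,0,27],[0,-59.5,-26.5,48,0,0,27],[0,-64.7,-33,54,0,0,27],[0,-69.3,-40,60,0,0,27],[0,-73.1,-47.5,66,0,0,27],[0,-76.1,-55.3,72,0,0,27],[0,-78.3,-63.4,78,0,0,27],[0,-79.6,-71.6,84,0,0,27],[0,-80,-80,90,0,0,27],[0,-79.6,-88.4,96,0,0,27],[0,-78.8,-93.9,100,0,0,27],[0,-78.8,-93.9,100,0,0,27]]' 10; python3 f.py; python3 -m creep '[[0,1,0,0,0,0,60],[0,1,0,0,0,0,60],[0,1,0,0,0,0,60],[0,1,0,0,0,0,60],[-20,1,0,0,0,0,60],[-50,1,0,0,0,0,60],[-57,1,0,0,0,0,60],[-57,1,0,0,0,0,60]]' 10; python3 f.py
```

```text
clock: 23.75
ee_pos: [0.4608, 0.1407, 0.1877]
ee_rot: [-0.099, 0.7, -0.099, -0.7]
wrist_force: [-0.3, -2.3, 0.7]
gripper_width: 0.31
t 23.75 r 80.0 psi 164.1 yaw-90 163.9 z 0.1877 Ftool [-0.7  2.3 -0.4] T [-0.45  0.09 -0.05] j6 2.08
clock: 24.55
ee_pos: [0.4611, 0.1399, 0.2459]
ee_rot: [-0.099, 0.701, -0.098, -0.699]
wrist_force: [0.0, -0.4, 0.5]
gripper_width: 0.686
t 24.55 r 79.5 psi 164.6 yaw-90 164.0 z 0.2459 Ftool [-0.5  0.4 -0.2] T [ 0.04  0.02 -0.03] j6 2.07
```

```bash
python3 -m creep '[[0,0,0,-8.5,0,0,60],[0,0,0,-17,0,0,60],[0,0,0,-25.5,0,0,60],[0,0,0,-34,0,0,60],[0,0,0,-42.5,0,0,60],[0,0,0,-51,0,0,60],[0,0,0,-59.5,0,0,60],[0,0,0,-68,0,0,60],[0,0,0,-76.5,0,0,60],[0,0,0,-85,0,0,60],[0,0,0,-93.5,0,0,60],[0,0,0,-102,0,0,60],[0,0,0,-110.5,0,0,60],[0,0,0,-119,0,0,60],[0,0,0,-127.5,0,0,60],[0,0,0,-136,0,0,60],[0,0,0,-144.5,0,0,60],[0,0,0,-153,0,0,60],[0,0,0,-161.5,0,0,60],[0,0,0,-170,0,0,60]]' 10; python3 f.py
python3 - <<'E'
from h import *
s=bot.read_camera("side");crop(s,235,335,165,265,5,"pics/e2.png")
print(proj(s,(.4608,.1407,.125)))
E
```

```text
clock: 26.55
ee_pos: [0.4601, 0.1396, 0.2425]
ee_rot: [0.689, 0.156, 0.69, -0.157]
wrist_force: [-0.6, 0.1, -0.4]
gripper_width: 0.686
t 26.55 r 80.3 psi 164.9 yaw-90 -25.6 z 0.2425 Ftool [ 0.4 -0.2 -0.6] T [ 0.03 -0.09  0.05] j6 -0.9
[318.39036506 238.17171695]
```

View pics/e2.png

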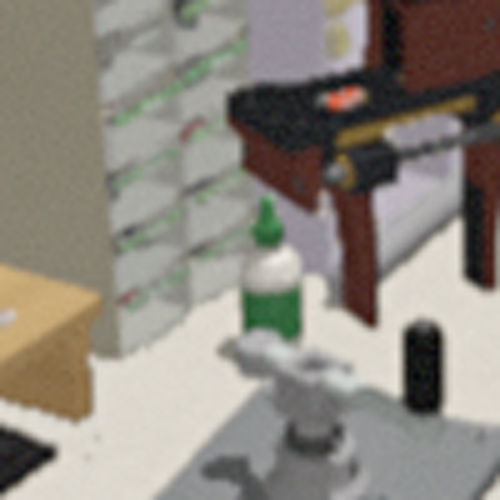

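```bash
python3 -m creep '[[0,1,0,-5,0,0,60],[5,1,0,-10,0,0,60],[25,1,0,-10,0,0,60],[45,1,0,-10,0,0,60],[55,1,0,-10,0,0,60],[55,1,0,-10,0,0,60],[55,1,0,-10,0,0,27],[55,1,0,-10,0,0,27],[55,1,0,-10,0,0,27],[55,1,0,-10,0,0,27],[55,1,0,-10,0,0,27]]' 10; python3 f.py
```

```text
clock: 27.7
ee_pos: [0.461, 0.1403, 0.1902]
ee_rot: [0.7, 0.098, 0.7, -0.099]
wrist_force: [-0.4, -2.9, 1.1]
gripper_width: 0.314
t 27.7 r 79.6 psi 164.3 yaw-90 -16.0 z 0.1902 Ftool [-1.  -2.9  0.4] T [-0.41  0.06  0.03] j6 -1.07
```

```bash
python3 -m creep '[[0,8.4,0.4,6,0,0,27],[0,16.6,1.7,12,0,0,27],[0,24.7,3.9,18,0,0,27],[0,32.5,6.9,24,0,0,27],[0,40,10.7,30,0,0,27],[0,47,15.3,36,0,0,27],[0,53.5,20.5,42,0,0,27],[0,59.5,26.5,48,0,0,27],[0,64.7,33,54,0,0,27]]' 10; python3 f.py;  python3 -m creep '[[0,8.4,0.4,6,0,0,27],[0,16.6,1.7,12,0,0,27],[0,24.7,3.9,18,0,0,27],[0,32.5,6.9,24,0,0,27],[0,40,10.7,30,0,0,27],[0,47,15.3,36,0,0,27],[0,53.5,20.5,42,0,0,27],[0,55.6,22.4,44,0,0,27],[0,55.6,22.4,44,0,0,27]]' 10; python3 f.py
```

```text
clock: 28.6
ee_pos: [0.5101, 0.1939, 0.1897]
ee_rot: [0.578, 0.406, 0.579, -0.407]
wrist_force: [-3.6, -1.7, 1.7]
gripper_width: 0.309
t 28.6 r 80.1 psi 110.2 yaw-90 -70.2 z 0.1897 Ftool [-1.7 -3.9  0.4] T [-0.2   0.62  0.  ] j6 -0.04
clock: 29.5
ee_pos: [0.5702, 0.192, 0.1895]
ee_rot: [-0.385, -0.593, -0.386, 0.593]
wrist_force: [-2.8, 1.2, 0.6]
gripper_width: 0.308
t 29.5 r 80.2 psi 66.1 yaw-90 -114.0 z 0.1895 Ftool [-0.6 -3.   0. ] T [0.2  0.46 0.03] j6 0.69
```

```bash
python3 -m creep '[[0,-8.4,0.4,-6,0,0,27],[0,-16.6,1.7,-12,0,0,27],[0,-24.7,3.9,-18,0,0,27],[0,-32.5,6.9,-24,0,0,27],[0,-40,10.7,-30,0,0,27],[0,-47,15.3,-36,0,0,27],[0,-53.5,20.5,-42,0,0,27],[0,-59.5,26.5,-48,0,0,27],[0,-64.7,33,-54,0,0,27],[0,-68.6,38.8,-59,0,0,27]]' 10; python3 f.py;  python3 -m creep '[[0,-8.4,0.4,-6,0,0,27],[0,-16.6,1.7,-12,0,0,27],[0,-24.7,3.9,-18,0,0,27],[0,-32.5,6.9,-24,0,0,27],[0,-40,10.7,-30,0,0,27],[0,-47,15.3,-36,0,0,27],[0,-53.5,20.5,-42,0,0,27],[0,-59.5,26.5,-48,0,0,27],[0,-64.7,33,-54,0,0,27],[0,-68.6,38.8,-59,0,0,27],[0,-68.6,38.8,-59,0,0,27]]' 10; python3 f.py
```

```text
clock: 30.5
ee_pos: [0.4924, 0.1845, 0.1903]
ee_rot: [0.629, 0.326, 0.627, -0.324]
wrist_force: [3.4, 1.5, -0.8]
gripper_width: 0.307
t 30.5 r 79.9 psi 124.5 yaw-90 -54.6 z 0.1903 Ftool [0.8 3.7 0.8] T [ 0.4  -0.71  0.02] j6 -0.32
clock: 31.6
ee_pos: [0.4582, 0.1131, 0.1902]
ee_rot: [0.707, -0.025, 0.706, 0.026]
wrist_force: [-1.2, 3.2, 0.7]
gripper_width: 0.306
t 31.6 r 79.7 psi -176.0 yaw-90 4.1 z 0.1902 Ftool [-0.7  3.2 -1. ] T [ 0.56 -0.08  0.01] j6 -1.47
```

```bash
python3 -m creep '[[0,8.4,0.4,6,0,0,27],[0,16.6,1.7,12,0,0,27],[0,24.7,3.9,18,0,0,27],[0,32.5,6.9,24,0,0,27],[0,40,10.7,30,0,0,27],[0,47,15.3,36,0,0,27],[0,53.5,20.5,42,0,0,27],[0,59.5,26.5,48,0,0,27],[0,64.7,33,54,0,0,27],[0,69.3,40,60,0,0,27]]' 10; python3 f.py;  python3 -m creep '[[0,8.4,0.4,6,0,0,27],[0,16.6,1.7,12,0,0,27],[0,24.7,3.9,18,0,0,27],[0,32.5,6.9,24,0,0,27],[0,40,10.7,30,0,0,27],[0,47,15.3,36,0,0,27],[0,53.5,20.5,42,0,0,27],[0,59.5,26.5,48,0,0,27],[0,64.7,33,54,0,0,27],[0,69.3,40,60,0,0,27]]' 10; python3 f.py
```

```text
clock: 32.6
ee_pos: [0.4926, 0.1848, 0.1893]
ee_rot: [0.623, 0.333, 0.624, -0.335]
wrist_force: [-3.7, -2.5, 1.2]
gripper_width: 0.306
t 32.6 r 80.0 psi 124.3 yaw-90 -56.3 z 0.1893 Ftool [-1.2 -4.5  0.1] T [-0.37  0.51 -0.06] j6 -0.29
clock: 33.6
ee_pos: [0.5723, 0.1911, 0.1891]
ee_rot: [-0.373, -0.6, -0.374, 0.601]
wrist_force: [-3.8, 1.4, 1.7]
gripper_width: 0.31
t 33.6 r 80.2 psi 64.4 yaw-90 -116.3 z 0.1891 Ftool [-1.6 -4.   0.4] T [ 0.27  0.66 -0.01] j6 0.72
```

```bash
cat > chk.py <<'E'
from h import *
import sys
o,M,p=tool();F=M.T@o["wrist_force"];d=p[:2]-np.array([.5377,.1187])
print("t",o["clock"],"psi",round(np.degrees(np.arctan2(d[1],d[0])),2),"r",round(np.hypot(*d)*1e3,1),"F",F.round(1),"lag",round(0,1))
sys.exit(1 if F[1]<-7.2 else 0)
E
python3 -m creep '[[0,2.8,0.05,2,0,0,27],[0,5.6,0.2,4,0,0,27],[0,8.4,0.4,6,0,0,27],[0,11.1,0.8,8,0,0,27]]' 10 && python3 chk.py && python3 -m creep '[[0,1,0,0.7,0,0,27],[0,1.95,0.02,1.4,0,0,27]]' 10 >/dev/null && python3 chk.py && python3 -m creep '[[0,1,0,0.7,0,0,27],[0,1.95,0.02,1.4,0,0,27]]' 10 >/dev/null && python3 chk.py && python3 -m creep '[[0,1,0,0.7,0,0,27],[0,1.95,0.02,1.4,0,0,27]]' 10 >/dev/null && python3 chk.py && python3 -m creep '[[0,1,0,0.7,0,0,27],[0,1.95,0.02,1.4,0,0,27]]' 10 >/dev/null && python3 chk.py
```

```text
clock: 34.0
ee_pos: [0.5818, 0.1856, 0.1891]
ee_rot: [-0.331, -0.624, -0.332, 0.625]
wrist_force: [-4.0, 1.3, 0.6]
gripper_width: 0.314
t 34.0 psi 56.58 r 80.1 F [-0.5 -4.   1.2] lag 0
t 34.2 psi 54.96 r 80.1 F [-0.7 -3.   0.2] lag 0
t 34.4 psi 53.29 r 80.0 F [ 0.4 -4.4  0.3] lag 0
t 34.6 psi 51.74 r 80.0 F [ 1.  -3.5 -0.8] lag 0
t 34.8 psi 50.3 r 80.0 F [-0.4 -3.6  0.4] lag 0
```

```bash
python3 -m creep '[[0,1,0,0.7,0,0,27],[0,1.95,0.02,1.4,0,0,27]]' 10 >/dev/null && python3 chk.py && python3 -m creep '[[0,1,0,0.7,0,0,27],[0,1.95,0.02,1.4,0,0,27]]' 10 >/dev/null && python3 chk.py && python3 -m creep '[[0,1,0,0.7,0,0,27],[0,1.95,0.02,1.4,0,0,27]]' 10 >/dev/null && python3 chk.py && python3 -m creep '[[0,1,0,0.7,0,0,27],[0,1.95,0.02,1.4,0,0,27]]' 10 >/dev/null && python3 chk.py && python3 -m creep '[[0,1,0,0.7,0,0,27],[0,1.95,0.02,1.4,0,0,27]]' 10 >/dev/null && python3 chk.py && python3 -m creep '[[0,1,0,0.7,0,0,27],[0,1.95,0.02,1.4,0,0,27]]' 10 >/dev/null && python3 chk.py && python3 -m creep '[[0,1,0,0.7,0,0,27],[0,1.95,0.02,1.4,0,0,27]]' 10 >/dev/null && python3 chk.py && python3 -m creep '[[0,1,0,0.7,0,0,27],[0,1.95,0.02,1.4,0,0,27]]' 10 >/dev/null && python3 chk.py && python3 -m creep '[[0,1,0,0.7,0,0,27],[0,1.95,0.02,1.4,0,0,27]]' 10 >/dev/null && python3 chk.py && python3 -m creep '[[0,1,0,0.7,0,0,27],[0,1.95,0.02,1.4,0,0,27]]' 10 >/dev/null && python3 chk.py
```

```text
t 35.0 psi 48.91 r 80.1 F [ 0.7 -3.6  0.4] lag 0
t 35.2 psi 47.5 r 80.1 F [ 0.9 -4.6  0.6] lag 0
t 35.4 psi 46.11 r 80.1 F [ 1.9 -3.9 -0.2] lag 0
t 35.6 psi 44.71 r 80.1 F [ 1.5 -3.6 -0.6] lag 0
t 35.8 psi 43.32 r 80.1 F [ 1.1 -3.   1.3] lag 0
t 36.0 psi 41.9 r 80.1 F [-0.2 -2.7  0.1] lag 0
t 36.2 psi 40.53 r 80.1 F [ 0.7 -4.1  0.7] lag 0
t 36.4 psi 39.12 r 80.1 F [ 1.2 -2.7 -0.6] lag 0
t 36.6 psi 37.74 r 80.1 F [ 1.3 -4.3 -0.7] lag 0
t 36.8 psi 36.32 r 80.1 F [ 1.2 -3.7 -0.4] lag 0
```

```bash
python3 -m creep '[[0,1,0,0.7,0,0,27],[0,1.95,0.02,1.4,0,0,27]]' 10 >/dev/null && python3 chk.py && python3 -m creep '[[0,1,0,0.7,0,0,27],[0,1.95,0.02,1.4,0,0,27]]' 10 >/dev/null && python3 chk.py && python3 -m creep '[[0,1,0,0.7,0,0,27],[0,1.95,0.02,1.4,0,0,27]]' 10 >/dev/null && python3 chk.py && python3 -m creep '[[0,1,0,0.7,0,0,27],[0,1.95,0.02,1.4,0,0,27]]' 10 >/dev/null && python3 chk.py && python3 -m creep '[[0,1,0,0.7,0,0,27],[0,1.95,0.02,1.4,0,0,27]]' 10 >/dev/null && python3 chk.py && python3 -m creep '[[0,1,0,0.7,0,0,27],[0,1.95,0.02,1.4,0,0,27]]' 10 >/dev/null && python3 chk.py && python3 -m creep '[[0,1,0,0.7,0,0,27],[0,1.95,0.02,1.4,0,0,27]]' 10 >/dev/null && python3 chk.py && python3 -m creep '[[0,1,0,0.7,0,0,27],[0,1.95,0.02,1.4,0,0,27]]' 10 >/dev/null && python3 chk.py && python3 -m creep '[[0,1,0,0.7,0,0,27],[0,1.95,0.02,1.4,0,0,27]]' 10 >/dev/null && python3 chk.py && python3 -m creep '[[0,1,0,0.7,0,0,27],[0,1.95,0.02,1.4,0,0,27]]' 10 >/dev/null && python3 chk.py
```

```text
t 37.0 psi 34.92 r 80.1 F [ 0.9 -3.3 -0.8] lag 0
t 37.2 psi 33.56 r 80.1 F [ 0.7 -5.   0.4] lag 0
t 37.4 psi 32.14 r 80.2 F [ 1.4 -3.6 -0.5] lag 0
t 37.6 psi 30.78 r 80.2 F [ 0.9 -4.  -0.8] lag 0
t 37.8 psi 29.35 r 80.2 F [ 1.7 -4.1 -0.3] lag 0
t 38.0 psi 27.95 r 80.2 F [ 2.1 -3.4  0.5] lag 0
t 38.2 psi 26.55 r 80.2 F [ 0.9 -4.1 -1. ] lag 0
t 38.4 psi 25.17 r 80.2 F [ 0.6 -3.1 -1.3] lag 0
t 38.6 psi 23.77 r 80.2 F [ 1.  -4.   0.3] lag 0
t 38.8 psi 22.39 r 80.2 F [ 1.3 -4.2 -1.2] lag 0
```

```bash
python3 chk.py && python3 -m creep '[[0,1,0,0.7,0,0,27],[0,1.95,0.02,1.4,0,0,27]]' 10 >/dev/null && python3 chk.py && python3 -m creep '[[0,1,0,0.7,0,0,27],[0,1.95,0.02,1.4,0,0,27]]' 10 >/dev/null && python3 chk.py && python3 -m creep '[[0,1,0,0.7,0,0,27],[0,1.95,0.02,1.4,0,0,27]]' 10 >/dev/null && python3 chk.py && python3 -m creep '[[0,1,0,0.7,0,0,27],[0,1.95,0.02,1.4,0,0,27]]' 10 >/dev/null && python3 chk.py && python3 -m creep '[[0,1,0,0.7,0,0,27],[0,1.95,0.02,1.4,0,0,27]]' 10 >/dev/null && python3 chk.py && python3 -m creep '[[0,1,0,0.7,0,0,27],[0,1.95,0.02,1.4,0,0,27]]' 10 >/dev/null && python3 chk.py && python3 -m creep '[[0,1,0,0.7,0,0,27],[0,1.95,0.02,1.4,0,0,27]]' 10 >/dev/null && python3 chk.py && python3 -m creep '[[0,1,0,0.7,0,0,27],[0,1.95,0.02,1.4,0,0,27]]' 10 >/dev/null && python3 chk.py
```

```text
t 38.8 psi 22.39 r 80.2 F [ 1.3 -4.2 -1.2] lag 0
t 39.0 psi 20.98 r 80.2 F [ 0.8 -4.7  0.7] lag 0
t 39.2 psi 19.61 r 80.2 F [ 1.5 -2.8 -0.5] lag 0
t 39.4 psi 18.2 r 80.2 F [ 1.6 -3.2 -0. ] lag 0
t 39.6 psi 16.79 r 80.2 F [ 0.2 -3.5 -0.2] lag 0
t 39.8 psi 15.41 r 80.2 F [ 1.6 -3.6 -0.6] lag 0
t 40.0 psi 14.02 r 80.2 F [ 2.4 -4.3 -0.3] lag 0
t 40.2 psi 12.76 r 80.2 F [ 1.1 -5.3 -0.7] lag 0
t 40.4 psi 11.75 r 80.2 F [ 0.7 -6.7 -0.2] lag 0
```

The force is rising and the angle has slowed, which looks like the collar landing. I'll take one more step to confirm.

```bash
python3 -m creep '[[0,1,0,0.7,0,0,27],[0,1.95,0.02,1.4,0,0,27]]' 10 >/dev/null && python3 chk.py; python3 -m creep '[[0,0,0,0,0,0,27]]' 10 >/dev/null ; python3 chk.py
```

```text
t 40.6 psi 10.8 r 80.2 F [ 0.3 -8.8 -0.6] lag 0
t 40.7 psi 10.83 r 80.2 F [ 0.1 -8.2 -0.1] lag 0
```

```bash
python3 -m creep '[[0,-1.5,0,-1,0,0,27],[0,-3,0,-2,0,0,27],[0,-3,0,-2,0,0,27]]' 10 ; python3 chk.py; python3 -m creep '[[0,0,0,0,0,0,60],[0,0,0,0,0,0,60],[0,0,0,0,0,0,60],[0,0,0,0,0,0,60],[-15,0,0,0,0,0,60],[-40,0,0,0,0,0,60],[-70,0,0,0,0,0,60],[-100,0,0,0,0,0,60],[-120,0,0,0,0,0,60],[-120,0,0,0,0,0,60],[-120,0,0,0,0,0,60]]' 10;python3 look.py
python3 - <<'E'
from h import *
import pickle
r,p,M=pickle.load(open("side2.pkl","rb"))
a=r["img"][180:270,235:355].astype(np.uint8);cv2.imwrite("pics/g1.png",cv2.resize(a,None,fx=6,fy=6,interpolation=cv2.INTER_CUBIC))
for ps in(12,):
    k=(.5377+.08*np.cos(np.radians(ps)),.1187+.08*np.sin(np.radians(ps)),.1225);print(proj(r,k))
E
```

```text
clock: 41.0
ee_pos: [0.6162, 0.1356, 0.1897]
ee_rot: [0.073, 0.703, 0.073, -0.703]
wrist_force: [-0.2, 4.5, -2.3]
gripper_width: 0.309
t 41.0 psi 12.13 r 80.2 F [ 2.3 -4.5 -0.7] lag 0
clock: 42.1
ee_pos: [0.6163, 0.1354, 0.3102]
ee_rot: [0.073, 0.704, 0.073, -0.703]
wrist_force: [0.2, -0.1, 0.8]
gripper_width: 0.68
42.1 [0.6163 0.1354 0.3102] [ 0.2 -0.1  0.8]
[268.7706301  224.61812063]
```

View pics/g1.png

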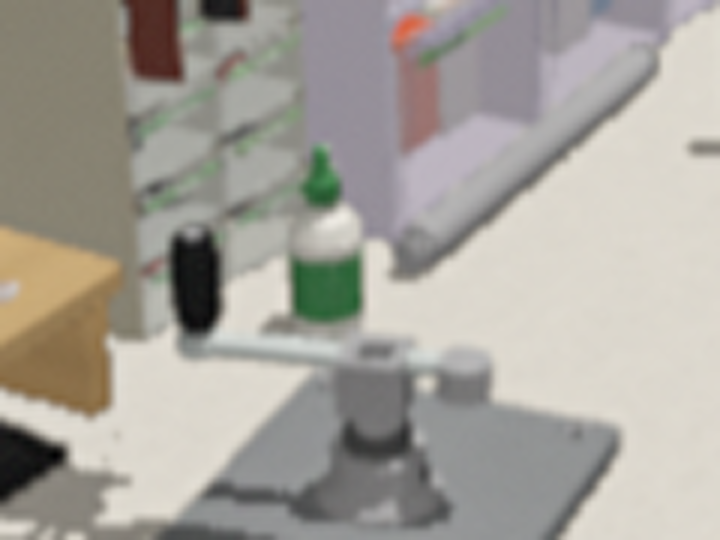

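The crank sits level on the tap with the grip at side ≈ (267.5,227), and the bottle and surroundings are undisturbed. The hand is clear, so I hand the job in.

Run:
```python
from h import *
t=bot.read_camera("top");crop(t,130,530,150,350,2,"pics/end.png")
o=bot.get_obs();print(o["clock"],o["wrist_force"].round(1),abs(o["dq"]).max().round(4))
print(bot.job_done())
```

```text
42.55 [-0.8  0.4 -0.5] 0.005
the job is handed in; nothing more can be done
None
```

View pics/end.png

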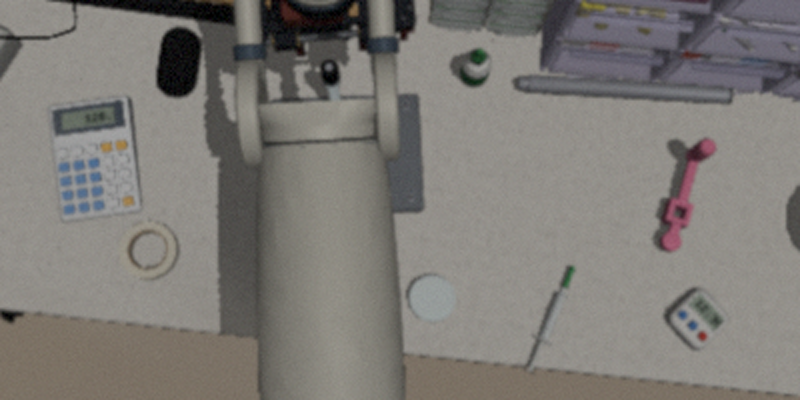

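I ran the whole job and handed it in at 42.6 s; no verdict is reported. The steel crank is on the tap, and the tap is wound in to the point where I felt the collar stop.

- **Seating:** The crank first caught on the socket's chamfer at up to about 15 N. After a small sideways and yaw correction it dropped in fully.
- **Winding:** With the fingers loosely round the grip, I wound in about half a turn, back to about a quarter, in to about three quarters and back to just under half. I changed grip once in between. I judged these angles from the hand's position; I did not measure them on the tap.
- **Stop:** The tangential force ran steadily at 3 to 5 N. It then rose to 8.8 N at an estimated 0.91 turn and eased elastically when I backed off, which fits a hard stop. That is well under the 18 N overload.
- **Last checks:** The side view showed the crank level on the tap with the fingers clear of it, and the wrist force was about zero. In the last top view all seven other things show with no visible shift. In that top view the arm hid most of the crank, and the collar gap is too fine to see, so landing rests on the force alone.
- **Disagreement:** The two cameras differed by 3 to 7 mm in y, so I used the robot's own position and the wrist force for the final fit.

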